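# Portion the chocolates and lock the rest away

### The job

Weigh out a portion of the chocolates in the pan of the spring scale, adding or taking off pieces until its pointer rests between the two long marks, and lock all the others away in the lock box. Only one of the three keys turns its lock, so try them in turn; with the right one unlock the box, pull the drawer open, put the remaining chocolates in, push the drawer fully home and lock it again. At the end all three keys stand back in the key stand, in any of its slots; do not disturb the shakers, the flask and the little bottle.

Things in the scene. Friction and masses are not known exactly. Their poses are not given: they have to be found in the camera images.
- lock_box: Grey lock box fixed to the worktop, 180 (x) x 190 (y) x 89 mm high. Origin on the worktop, 80 mm behind its front face, midway across; z up; its -x side is the front. The drawer fills the lower front, 46 mm high; the lock is in its top.
- keyhole (a point): Centre of the keyhole, in the upper face of the square brass lock plug (38 mm), 90 mm above the worktop, 30 mm in front (-x) of the box's origin. z up. The slot runs along this point's y axis: 30.5 mm long (y) by 8.5 mm wide (x), mouth chamfered 2.5 mm. The plug is 9 mm thick and the space under it is open. The point turns with the plug.
- lock (a joint): Lock plug angle: 0 locked (slot along the box's y), grows clockwise seen from above, end stop 1.25 = unlocked; stays where left. A hidden ward inside differs from start to start and lets just one key turn, easily. Every key goes fully in (collar on plug), but a wrong one is blocked after 0.2 to 0.5: do not force it, bring it back to 0 before pulling it out. When locked, a pin holds the drawer.
- drawer: Loose grey drawer sliding on the worktop in lock_box; shares its origin and axes when shut (its x there goes negative as it opens; 110 mm is enough, past 130 it jams). Inside: floor 4 mm up, x -80 to 86, y -83 to 83; sides 42, back 26 high. Front panel 190 wide, 46 high, outer face x -86, lies against the box when shut. Catch post inside at x -1 to 7, y -6 to 11, 44 high.
- drawer_pull (a point): Centre of the drawer's pull: an upright steel paddle 20 (x) x 10 (y) x 34 mm (z 14 to 48 above the worktop), 36 mm in front of the panel, joined to it by a short thin neck. This point is 36 mm above the worktop. Pinch it across y, from above, and draw the drawer along -x of the box (a few newtons).
- key_stand: Light wooden block fixed to the worktop, 46 (x) x 150 (y) x 38 mm high, origin under its centre. Three upright through slots on its long axis at y = -46, 0, +46 mm, each 32.5 mm (y) x 10.5 mm (x) with 2 mm chamfers, one for each key.
- pan (a joint): Pan travel in m, downward: 0 empty, end stop 0.030. One chocolate presses it down 3.8 to 6.9 mm (their weights differ unseen). A black pointer on the scale's -x side runs down a strip of ticks 2.5 mm apart; the two long marks stand at 0.011 and 0.0185 and the pointer must rest between them. Adding one at a time cannot jump that gap.
- pan_floor (a point): Centre of the pan's inner floor, z up; sinks with the pan. Round steel pan: floor radius 53 mm, sloping rim 14 mm high, outer radius 66; floor 88 mm above the worktop when empty. It stands on a white spring scale, base 104 x 104 x 62 mm, fixed to the worktop.
- mat: Thin grey baking mat, 140 (x) x 180 (y) x 2 mm, fixed, origin under its centre. The chocolates start on it.
- key_a: Steel key, 60 g, tip down in any slot of the stand (tip 3 mm above the worktop). Origin: centre of the tip, z up. Blade 28 (y) x 6 (x) mm, its lowest 7.5 mm only 8 wide; collar 26 dia at 35 to 38 above the tip rests on plug or stand; flat bow 16 wide (y), 8 thick (x), 42 to 74 above the tip: grip across x about 60 up. Same after a half turn.
- key_b: Steel key, 60 g, tip down in any slot of the stand (tip 3 mm above the worktop). Origin: centre of the tip, z up. Blade 28 (y) x 6 (x) mm, a pair of notches 9.5 to 16.5 mm above the tip; collar 26 dia at 35 to 38 above the tip rests on plug or stand; flat bow 16 wide (y), 8 thick (x), 42 to 74 above the tip: grip across x about 60 up. Same after a half turn.
- key_c: Steel key, 60 g, tip down in any slot of the stand (tip 3 mm above the worktop). Origin: centre of the tip, z up. Blade 28 (y) x 6 (x) mm, a pair of notches 18.5 to 25.5 mm above the tip; collar 26 dia at 35 to 38 above the tip rests on plug or stand; flat bow 16 wide (y), 8 thick (x), 42 to 74 above the tip: grip across x about 60 up. Same after a half turn.
- choc_0: Dark brown chocolate dome, 38 mm dia, straight-sided to 17 mm, rounded top at 28 mm; origin at the centre of its underside; round about z. About 40 to 70 g. May be absent.
- choc_1: Dark brown chocolate dome, 38 mm dia, straight-sided to 17 mm, rounded top at 28 mm; origin at the centre of its underside; round about z. About 40 to 70 g. May be absent.
- choc_2: Dark brown chocolate dome, 38 mm dia, straight-sided to 17 mm, rounded top at 28 mm; origin at the centre of its underside; round about z. About 40 to 70 g. May be absent.
- choc_3: Dark brown chocolate dome, 38 mm dia, straight-sided to 17 mm, rounded top at 28 mm; origin at the centre of its underside; round about z. About 40 to 70 g. May be absent.
- choc_4: Dark brown chocolate dome, 38 mm dia, straight-sided to 17 mm, rounded top at 28 mm; origin at the centre of its underside; round about z. About 40 to 70 g. May be absent.
- shaker_salt: Bystander to leave alone: steel and glass shaker, 44 dia x 89 high mm; origin under its centre.
- shaker_pepper: Bystander to leave alone: steel and glass shaker, 44 dia x 89 high mm; origin under its centre.
- flask: Bystander to leave alone: small clear glass conical flask, 69 dia x 105 high mm; origin under its centre.
- bulb_jar: Bystander to leave alone: little round glass bottle lying on its flat, 65x86x62 mm; origin under its centre.
Not all that is in view belongs to the job. Leave any orange, pink or turquoise look-alike of the choc_4 alone.

How it is judged:
By the outcome, as a careful person would: the job done as asked, in the order asked, and still so for the second after the job is handed in, with the robot touching nothing.
Of choc_0, choc_1, choc_2, choc_3, choc_4 only 4 to 5 are there at a start; the rules pass over those that are not, and their reading is None.
At some moment in a run one of choc_0, choc_1, choc_2, choc_3, choc_4 may be knocked a few centimetres aside while the robot is not near it.
It also fails if it takes over 210 s, if anything falls off the work surface, if the arm or the gripper's body presses on something with over 40 N, if the wrist force passes 120 N, or if a joint passes its speed limit or range.

### The arm

A 6-joint arm with a two-finger parallel gripper is mounted at the origin on a cart in front of the work surface, level with it; the furniture and walls round the work are solid. World frame = base frame: x ahead of the robot, y to its left, z up, the work surface at z = 0. Lengths are in mm, angles in rad, forces in N, time in s.
With the tool pointing down it reaches from about 350 to 975 mm from the base axis. Payload 7.1 kg.
Tool frame: the origin (TCP) lies midway between the tips of the shut fingers; the grasp point (between the pads) lies ctrl.grip_point_offset behind it (ctrl.grip_point_offset is the distance from the TCP to the grasp point, in mm); z points along the fingers, y is the line along which they close (so a half turn about z gives the same grasp; the last joint's range is limited). The gripper opens to 88 mm and grips with 3 to 60 N. Pads are 20 mm wide; open, the fingers measure 115 mm over their backs; the gripper's body (75 mm by 178 mm) begins 61 mm behind the grasp point.
Start: joints at [1.105, 0.423, 1.63, -0, 1.089, -0.019], TCP at [270.019, 563.644, 222.675] pointing down, gripper open.
Joint ranges: [-3, 3], [-0.9, 2.11], [0.09, 2.58], [-1.31, 4.45], [0.11, 2.69], [-2.54, 2.54]. Speed limits (rad/s): [2.39, 2.39, 3.01, 3.14, 3.14, 3.14].

### API

Orientations are given as a rotation vector (axis times angle).
In Python, from workcell import ctrl, get_image, close_job, finder gives the robot as it stands.
- The arm moves only by the tool servo_tool, never from a script. Its argument "deltas" is a list of rows, each a list of 2 entries, a list of its own where there are three numbers: the shift along the tool's x, y, z in mm, then the turn, a rotation vector about the tool's x, y, z in rad. A call has 1 to 5 rows; each row is the pose to reach, as a shift and turn from the pose commanded when the call began, along the tool's axes at that moment; what a row does not reach only later rows make up. A row lasts 1/12 s, in which the tool goes at most 41.7 mm and 7.16 degrees, less where a joint would pass 70% of its speed; a pose out of reach is approached as far as the arm can. A call with a gripper value outside its range is refused whole. "grip" is the closure, from -1 (fully open) to 1 (shut), so that 0 is half open, set as the call begins (left out, the last holds). The fingers move at their own pace and stop on an object; the grip force is fixed at half the most. Time passes only in rows, so rows that repeat a pose let the fingers close. It gives the time, the measured TCP pose, the force, the opening and the grip force at its end, in the units of the state.
- ctrl.get_obs(): the state, without advancing time (a new reading comes with each control period).
- get_image(name): name is "side" or "top"; returns a dict with "frame" (384x512x3 uint8, blue, green, red), "depth" (384x512 float32, mm along the optical axis (not along the pixel's ray), 0 where there is no reading), "K" (3x3 intrinsics, pixels), "dist" ([k1, k2, p1, p2, k3] as OpenCV has them; the pictures are not rectified), "pose" (4x4, takes a point from camera to world coordinates). Camera axes: x right, y down, z forward; pixel columns grow to the right and rows downward; lengths in mm; the calibration is good to about 2 mm. A picture is of the moment at which its call begins.
- close_job(): hands the job in; it is judged then, once.
Trained networks look in a picture, given as the dict that the camera call returned (one of the last four; its "shot" number tells which), for a name from the list of things; names that differ only in an ending like _2 or _b are one class to them, and where a whole thing is asked for, a point or a joint stands for the part that bears it (a point fixed in the world has none). Each returns a list of dicts, best first, with "score" (0 to 1); they miss things now and then, are a little off and sometimes report something else, mostly with a low value. They report only what shows in the picture. A call takes as long as a camera call. They do not tell look-alikes from the thing itself.
- finder.search_frame(query, picture): "rect" ([centre column, centre row, width, height] as shares, 0 to 1, of the picture: columns of its width, rows of its height, round what is visible of it).
- finder.silhouettes(query, picture): "mask" (384x512 bool, what is visible of it) and "rect" ([centre column, centre row, width, height] as shares, 0 to 1, of the picture: columns of its width, rows of its height, round what is visible of it).
The state is a dict: "t": time; "qpos": joint angles; "qvel": joint speeds; "joint_torque": joint torques, N m; "ee_pos": TCP position; "orientation": TCP orientation; "ft_force": force on the tool from outside, world axes, zero at the start; "moment": the same for the moment, N m; "width": finger opening in mm; "grasp_force": force on a finger pad.
Only numpy, scipy, OpenCV 4.12 (cv2) and the standard library are available. Lean on these libraries where they do the work, as an engineer would, in place of code of your own. Each camera call takes 0.05 s, during which the arm holds its last target. There are 200 camera calls.

## Working session

There is one attempt and no reset: what is moved stays moved. The work goes in short steps, Python scripts to look and compute and a tool call to move; the robot and the scene stay as the last step left them, time stands still between calls to the robot, and variables do not carry over. Pictures are saved under pics/ and viewed, at most 14 in all, crops included, and the job is handed in when it is done.

Besides the shell and the picture viewer there is one more tool, called after "Call:" as name(argument=value, ...) on one line, values as JSON. servo_tool: Moves the arm, as the interface text tells. Its arguments: {"type":"object","properties":{"deltas":{"type":"array","items":{"type":"array"}},"grip":{"type":"number"}},"required":["deltas"]}

```bash
ls; mkdir -p pics; cat > h.py <<'E'
import numpy as np, cv2
from workcell import ctrl, get_image, close_job, finder
from scipy.spatial.transform import Rotation as R
def cloud(p):
    d=p["depth"];h,w=d.shape
    u,v=np.meshgrid(np.arange(w),np.arange(h))
    pts=np.stack([u,v],-1).reshape(-1,1,2).astype(np.float64)
    n=cv2.undistortPoints(pts,np.array(p["K"]),np.array(p["dist"])).reshape(h,w,2)
    c=np.concatenate([n*d[...,None],d[...,None]],-1)
    T=np.array(p["pose"]);W=c@T[:3,:3].T+T[:3,3]
    W[d<=0]=np.nan
    return W
def save(p,n,s=1.5): cv2.imwrite("pics/"+n,cv2.resize(p["frame"],None,fx=s,fy=s,interpolation=cv2.INTER_CUBIC))
def state():
    o=ctrl.get_obs();r=R.from_rotvec(o["orientation"]).as_matrix()
    print("t",round(o["t"],2),"tcp",np.round(o["ee_pos"],1),"x",np.round(r[:,0],3),"y",np.round(r[:,1],3),"z",np.round(r[:,2],3),"F",np.round(o["ft_force"],1),"w",round(o["width"],1),"g",round(o["grasp_force"],1),"q",np.round(o["qpos"],2))
E
python3 - <<'E'
from h import *
state();print(ctrl.grip_point_offset)
for n in("top","side"):
    p=get_image(n);save(p,n+"0.png");W=cloud(p)
    print(n,np.round(p["pose"],2).tolist(),np.round(p["K"],0).tolist())
    for q in["lock_box","keyhole","drawer_pull","key_stand","pan_floor","mat","key_a","choc_0","shaker_salt","flask","bulb_jar"]:
        for r in finder.silhouettes(q,p):
            if r["score"]<.3: continue
            m=r["mask"]&np.isfinite(W[...,2]);P=W[m]
            if len(P)<5: continue
            print(q,round(r["score"],2),"px",np.round(np.array(r["rect"])*[512,384,512,384]).astype(int),"med",np.round(np.median(P,0)),"lo",np.round(np.percentile(P,3,0)),"hi",np.round(np.percentile(P,97,0)),"col",np.round(p["frame"][m].mean(0)).astype(int))
E
```

```text
pics
t 0.0 tcp [269.8 563.2 221.9] x [-0.902  0.432  0.   ] y [ 0.432  0.902 -0.002] z [-0.001 -0.001 -1.   ] F [ 0.4 -0.2 -0.8] w 87.7 g 0.0 q [ 1.11  0.42  1.63 -0.    1.09 -0.02]
18.700000000000003
top [[0.03, -0.98, 0.21, 278.52], [-1.0, -0.03, 0.0, -20.97], [0.0, -0.21, -0.98, 1299.62], [0.0, 0.0, 0.0, 1.0]] [[365.0, 0.0, 254.0], [0.0, 365.0, 191.0], [0.0, 0.0, 1.0]]
lock_box 0.97 px [237 157  59  50] med [667.  54.  90.] lo [583. -36.  78.] hi [753. 143.  94.] col [133 136 127]
lock_box 0.39 px [333 224   7  10] med [ 444. -293.   27.] lo [ 429. -311.   12.] hi [ 462. -279.   34.] col [65 67 73]
drawer_pull 0.71 px [235 189  56  16] med [578.  43.  35.] lo [542. -34.   3.] hi [595. 129.  58.] col [94 94 90]
key_stand 0.77 px [317 173  42  21] med [ 627. -236.   37.] lo [ 609. -304.    4.] hi [ 662. -163.   44.] col [112 142 171]
pan_floor 0.97 px [168 196  37  35] med [520. 275.  90.] lo [464. 219.  85.] hi [574. 330. 101.] col [194 189 190]
pan_floor 0.47 px [335 226   9  12] med [ 444. -293.   26.] lo [ 429. -311.    3.] hi [ 462. -279.   34.] col [68 70 75]
mat 0.57 px [314 
[... 3433 characters left out ...]
4]
choc_0 0.54 px [237 316  12  20] med [ 327. -273.   24.] lo [ 314. -285.    5.] hi [ 343. -253.   30.] col [ 23  75 141]
choc_0 0.5 px [303 276  20  16] med [ 515. -268.   25.] lo [ 502. -278.    5.] hi [ 535. -250.   31.] col [21 24 34]
choc_0 0.44 px [229 245  14  17] med [416. -89.  22.] lo [402. -98.   1.] hi [436. -70.  30.] col [ 98  82 133]
shaker_salt 0.56 px [269 136  13  27] med [749. 222.  69.] lo [737. 211.  30.] hi [773. 243.  90.] col [83 85 86]
flask 0.69 px [343 206  26  43] med [ 731. -169.   44.] lo [ 711. -191.    7.] hi [ 758. -143.  105.] col [118 119 119]
bulb_jar 0.82 px [164 194  25  30] med [347. 176.  45.] lo [322. 150.  16.] hi [380. 211.  61.] col [120 121 121]
```

View pics/top0.png

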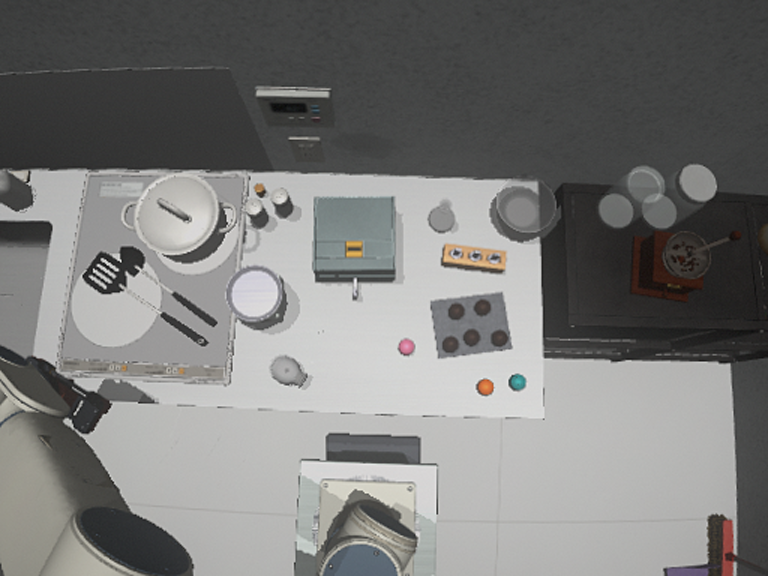

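View pics/side0.png

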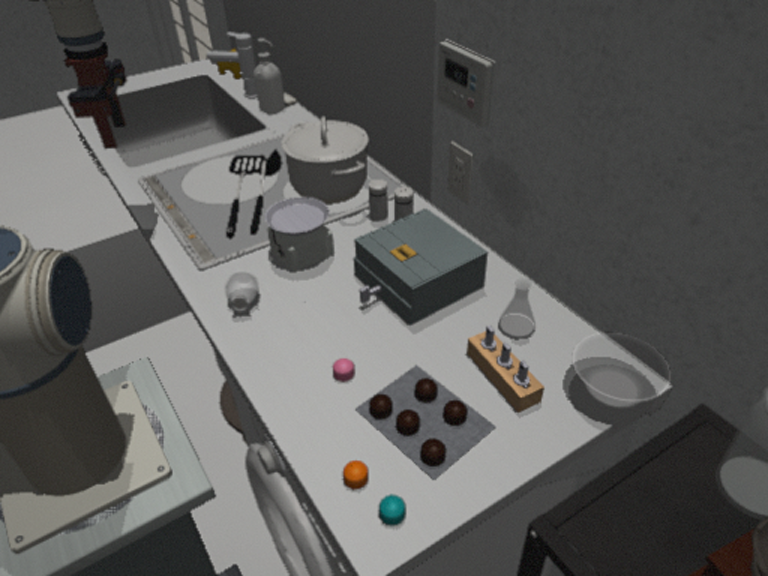

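```bash
python3 - <<'E'
from h import *
for n in("top","side"):
    p=get_image(n);W=cloud(p);f=p["frame"].astype(int)
    print(n)
    X,Y,Z=W[...,0],W[...,1],W[...,2]
    def rect(m,name):
        P=W[m][:,:2].astype(np.float32); r=cv2.minAreaRect(P)
        print(name,len(P),"minrect",np.round(r[0],1),np.round(r[1],1),round(r[2],2),"mean",np.round(P.mean(0),1),"z",np.round(np.median(W[m][:,2]),1))
    rect((Z>82)&(Z<97)&(X>540)&(X<790)&(Y>-60)&(Y<160),"boxtop")
    rect((Z>32)&(Z<44)&(X>595)&(X<680)&(Y>-330)&(Y<-140),"stand")
    rect((Z>46)&(Z<85)&(X>595)&(X<680)&(Y>-330)&(Y<-140),"bows")
    brass=(f[...,2]-f[...,0]>60)&(Z>82)&(Z<97)&(X>590)&(X<690)&(Y>0)&(Y<110); rect(brass,"brass")
    rect((X>515)&(X<562)&(Y>0)&(Y<100)&(Z>28)&(Z<60),"pull")
    rect((Z>95)&(Z<106)&(X>430)&(X<610)&(Y>190)&(Y<350),"panrim")
    m=((Z>48)&(Z<85)&(X>595)&(X<680)&(Y>-330)&(Y<-140)).astype(np.uint8)
    k,l=cv2.connectedComponents(m)
    for i in range(1,k):
        if (l==i).sum()>3: rect(l==i,"bow%d"%i)
    dark=((f.max(-1)<110)&(Z>10)&(Z<36)&(X>300)&(X<560)&(Y>-400)&(Y<-40)).astype(np.uint8)
    k,l=cv2.connectedComponents(dark)
    for i in range(1,k):
        if (l==i).sum()>8: rect(l==i,"choc%d"%i); print(f[l==i].mean(0).astype(int),np.round(np.nanmax(Z[l==i])))
E
```

```text
top
boxtop 2649 minrect [671.5  52.5] [182.4 189.9] 3.63 mean [669.5  53.4] z 89.7
stand 435 minrect [ 636.3 -235.4] [148.1  47.9] 84.8 mean [ 634.5 -233.7] z 38.8
bows 65 minrect [ 631.2 -240.5] [117.1  16.3] 84.69 mean [ 634.1 -235.3] z 72.4
brass 72 minrect [630.8  50.7] [33.7 35.1] 1.83 mean [632.5  51.4] z 90.6
pull 23 minrect [545.8  49. ] [30.8  7.3] 2.67 mean [543.2  48.3] z 48.0
panrim 210 minrect [517.6 273.7] [125.4 126.1] 47.15 mean [522.6 280.2] z 98.4
bow1 19 minrect [ 639. -190.] [15.5  6.1] 89.8 mean [ 638.5 -190. ] z 75.5
bow2 21 minrect [ 636.  -236.2] [14.1  7.2] 88.72 mean [ 635.2 -235.6] z 72.4
bow3 20 minrect [ 631.  -277.7] [14.7  7. ] 86.29 mean [ 630.3 -277.8] z 74.8
choc1 82 minrect [ 518.7 -256.9] [33.3 33.3] 42.06 mean [ 518.  -255.5] z 27.3
[63 66 73] 35.0
choc2 87 minrect [ 506.8 -194.6] [35.1 33.7] 46.34 mean [ 506.4 -193.7] z 26.9
[67 69 75] 35.0
choc3 91 minrect [ 446.3 -230.4] [33.3 35.3] 88.29 mean [ 445.2 -230.1] z 27.4
[67 69 75] 35.0
choc4 94 minrect [ 445.4 -294.4] [34.3 35.3] 88.93 mean [ 445.  -294.2] z 26.3
[65 67 73] 35.0
choc5 91 minrect [ 
[... 935 characters left out ...]
-91.8] z 15.7
[59 48 81] 22.0
choc2 181 minrect [ 507.6 -198.1] [33.7 36.5] 26.38 mean [ 505.  -202.1] z 25.2
[20 24 34] 33.0
choc3 192 minrect [ 427.  -185.9] [32.5 36.5] 53.58 mean [ 425.7 -189. ] z 25.2
[19 23 34] 33.0
choc4 203 minrect [ 518.5 -262.9] [33.4 36. ] 59.12 mean [ 515.8 -265.2] z 25.4
[19 23 34] 35.0
choc5 206 minrect [ 446.  -234.9] [34.9 35.2] 12.04 mean [ 443.7 -238.4] z 24.9
[20 24 35] 34.0
choc6 229 minrect [ 446.5 -300.7] [36.7 33.7] 55.18 mean [ 443.6 -304.6] z 25.7
[19 23 34] 33.0
choc7 52 minrect [ 325.7 -277.1] [13.  34.9] 60.24 mean [ 324.8 -278.6] z 15.0
[16 44 83] 22.0
choc8 103 minrect [ 341.4 -349.2] [22.9 35.3] 55.89 mean [ 338.3 -351.8] z 19.9
[76 76 21] 26.0
```

Pictures: five dark chocolates on the mat (top view px 450–500, 305–345), and the look-alikes off the mat. Three keys stand in the stand (px 475,255). The box has its brass lock at px (353,248) and the pull at (355,288). The pan is at (255,295). Next I align the tool to the world axes (tool x = world y, tool y = world x) and go above the mat.

Call:
servo_tool(deltas=[[[-30, -25.6, 0], [0, 0, 0.112]], [[-60, -51, 0], [0, 0, 0.224]], [[-90, -77, 0], [0, 0, 0.336]], [[-120, -102, 0], [0, 0, 0.448]], [[-150, -128, 0], [0, 0, 0.56]]], grip=-0.36)

```text
t: 1.72
ee_pos: [350.4, 381.9, 222.8]
orientation: [1.522, 2.748, 0.001]
ft_force: [0.6, -0.1, 0.5]
width: 60.4
grasp_force: 0.0
```

Call:
servo_tool(deltas=[[[-39, -5.7, 0], [0, 0, 0.113]], [[-78, -11.4, 0], [0, 0, 0.226]], [[-117, -17, 0], [0, 0, 0.339]], [[-156, -22.8, 0], [0, 0, 0.452]], [[-195, -28.5, 0], [0, 0, 0.564]]])

```text
t: 2.13
ee_pos: [430.6, 201.6, 223.0]
orientation: [2.227, 2.215, 0.001]
ft_force: [0.1, -0.1, -0.5]
width: 59.9
grasp_force: 0.0
```

Call:
servo_tool(deltas=[[[-40, 0, 0], [0, 0, 0]], [[-80, 0, 10], [0, 0, 0]], [[-120, 0, 20], [0, 0, 0]], [[-160, 0, 30], [0, 0, 0]], [[-190, 0, 40], [0, 0, 0]]])

```text
t: 2.55
ee_pos: [429.9, 10.9, 182.6]
orientation: [2.221, 2.22, 0.001]
ft_force: [-0.7, -0.0, 0.8]
width: 59.6
grasp_force: 0.0
```

Call:
servo_tool(deltas=[[[-40, 0, 10], [0, 0, 0]], [[-80, 0, 20], [0, 0, 0]], [[-120, 0, 30], [0, 0, 0]], [[-150, 0, 40], [0, 0, 0]], [[-150, 0, 40], [0, 0, 0]]])

```text
t: 2.97
ee_pos: [429.9, -140.8, 141.6]
orientation: [2.226, 2.217, -0.001]
ft_force: [0.4, 0.2, -0.2]
width: 60.0
grasp_force: 0.0
```

```bash
cat >> h.py <<'E'
def chocs(n):
    p=get_image(n);W=cloud(p);f=p["frame"].astype(int);Z=W[...,2]
    m=((f.max(-1)<115)&(f.max(-1)-f.min(-1)<25)&(Z>8)&(Z<36)&(W[...,0]>300)&(W[...,0]<600)&(abs(W[...,1]+210)<190)).astype(np.uint8)
    k,l=cv2.connectedComponents(m)
    for i in range(1,k):
        P=W[l==i]
        if len(P)>30:
            c,r=cv2.minEnclosingCircle(P[:,:2].astype(np.float32));print(n,len(P),np.round(c,1),round(r,1))
    return p,W
E
python3 - <<'E'
from h import *
state();chocs("top");chocs("side")
E
```

```text
t 2.97 tcp [ 429.9 -140.8  141.6] x [ 0.004  1.    -0.001] y [ 1.    -0.004 -0.001] z [-0.001 -0.001 -1.   ] F [ 0.4  0.2 -0.2] w 60.0 g 0.0 q [-0.34  0.3   2.06 -0.    0.78 -0.34]
top 38 [ 445.2 -301.9] 17.6
side 83 [587.1 -35.3] 16.5
side 148 [ 507.5 -197.8] 18.7
side 186 [ 428.4 -184.6] 18.7
side 154 [ 519.5 -261.6] 18.6
side 164 [ 446.9 -234.7] 18.9
side 168 [ 446.8 -300.9] 19.0
```

Call:
servo_tool(deltas=[[[-20, -1, 20], [0, 0, 0]], [[-42.5, -2, 50], [0, 0, 0]], [[-42.5, -2, 85], [0, 0, 0]], [[-42.5, -2, 115], [0, 0, 0]], [[-42.5, -2, 131.5], [0, 0, 0]]])

```text
t: 3.48
ee_pos: [427.3, -177.6, 9.1]
orientation: [-2.219, -2.221, 0.001]
ft_force: [-0.3, 0.4, 0.7]
width: 59.4
grasp_force: 0.0
```

Call:
servo_tool(deltas=[[[0, 0, 0], [0, 0, 0]], [[0, 0, 0], [0, 0, 0]], [[0, 0, 0], [0, 0, 0]], [[0, 0, 0], [0, 0, 0]], [[0, 0, 0], [0, 0, 0]]], grip=1)

```text
t: 3.9
ee_pos: [429.3, -179.2, 12.6]
orientation: [2.219, 2.22, 0.002]
ft_force: [0.5, 1.2, 4.1]
width: 37.0
grasp_force: 30.0
```

Call:
servo_tool(deltas=[[[0, 0, -15], [0, 0, 0]], [[0, 0, -40], [0, 0, 0]], [[0, 0, -75], [0, 0, 0]], [[0, 0, -110], [0, 0, 0]], [[20, 4, -140], [0, 0, 0]]])

```text
t: 4.32
ee_pos: [432.7, -160.8, 154.3]
orientation: [2.221, 2.217, 0.001]
ft_force: [1.6, -0.2, -1.0]
width: 36.8
grasp_force: 30.0
```

```bash
python3 - <<'E'
from h import *
state()
E
```

```text
t 4.32 tcp [ 432.7 -160.8  154.3] x [ 0.002  1.    -0.002] y [ 1.    -0.002  0.003] z [ 0.003 -0.002 -1.   ] F [ 1.6 -0.2 -1. ] w 36.8 g 30.0 q [-0.38  0.29  2.04 -0.    0.81 -0.38]
```

Call:
servo_tool(deltas=[[[38, 8, -10], [0, 0, 0]], [[78, 17, -20], [0, 0, 0]], [[118, 26, -30], [0, 0, 0]], [[158, 34, -40], [0, 0, 0]], [[198, 43, -40], [0, 0, 0]]])

```text
t: 4.73
ee_pos: [476.0, 40.1, 194.2]
orientation: [2.22, 2.219, 0.006]
ft_force: [1.6, 0.0, -0.7]
width: 36.7
grasp_force: 30.0
```

Call:
servo_tool(deltas=[[[40, 8, 0], [0, 0, 0]], [[80, 17, 0], [0, 0, 0]], [[120, 26, 0], [0, 0, 0]], [[160, 34, 0], [0, 0, 0]], [[201, 43, 0], [0, 0, 0]]])

```text
t: 5.15
ee_pos: [517.8, 241.0, 192.4]
orientation: [2.221, 2.221, 0.002]
ft_force: [0.6, -0.4, -0.0]
width: 36.4
grasp_force: 30.0
```

Call:
servo_tool(deltas=[[[0, 0, 0], [0, 0, 0]], [[0, 0, 0], [0, 0, 0]], [[0, 0, 0], [0, 0, 0]]])

```text
t: 5.4
ee_pos: [517.3, 238.7, 191.5]
orientation: [2.22, 2.222, -0.0]
ft_force: [-0.0, 0.1, -0.5]
width: 36.9
grasp_force: 30.0
```

```bash
cat >> h.py <<'E'
def rimfit():
    for n in("top","side"):
        p=get_image(n);W=cloud(p);X,Y,Z=W[...,0],W[...,1],W[...,2]
        r=np.hypot(X-519,Y-272);m=(r>54)&(r<72)&(Z>72)&(Z<106)
        f=m&(r<40)
        P=W[m];top=P[np.hypot(P[:,0]-519,P[:,1]-272)>59]
        print(n,len(top),"rimz p90,p50",np.round(np.percentile(top[:,2],[90,50]),1),cv2.minEnclosingCircle(top[:,:2].astype(np.float32)))
    return p
E
python3 - <<'E'
from h import *
state();p=get_image("side");save(p,"side1.png")
rimfit()
E
```

```text
t 5.4 tcp [517.3 238.7 191.5] x [-0.001  1.    -0.   ] y [ 1.     0.001 -0.   ] z [-0. -0. -1.] F [-0.   0.1 -0.5] w 36.9 g 30.0 q [ 0.41  0.38  1.78 -0.    0.98  0.41]
top 34 rimz p90,p50 [102.4  99.1] ((521.4779663085938, 235.23419189453125), 50.700103759765625)
side 188 rimz p90,p50 [100.1  97.2] ((519.0859375, 270.60845947265625), 68.5743637084961)
```

View pics/side1.png

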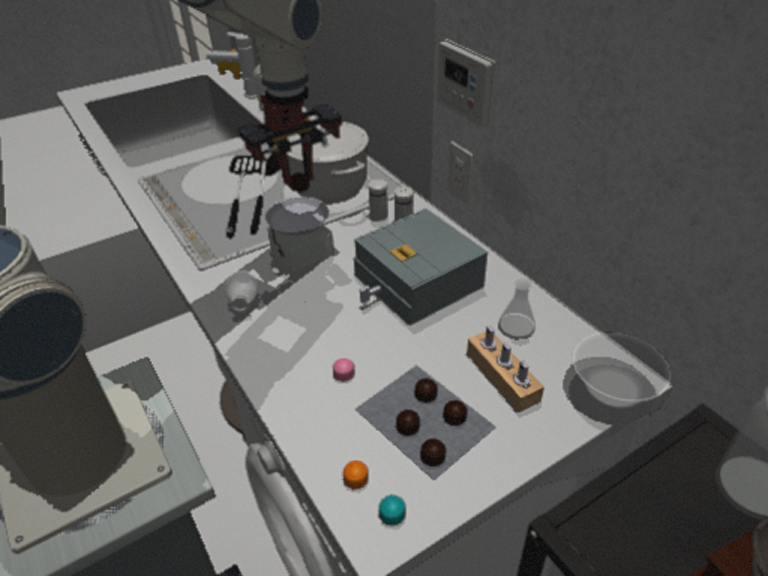

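The side view shows the chocolate held between the fingers at px (300,180), above the pan at (300,215), with four left on the mat. Lowering and releasing.

Call:
servo_tool(deltas=[[[0, 1, 30], [0, 0, 0]], [[0, 1, 60], [0, 0, 0]], [[0, 1, 80], [0, 0, 0]], [[0, 1, 90], [0, 0, 0]], [[0, 1, 90], [0, 0, 0]]])

```text
t: 5.97
ee_pos: [517.6, 237.2, 99.3]
orientation: [-2.222, -2.219, 0.006]
ft_force: [-0.4, -0.7, 0.5]
width: 37.0
grasp_force: 30.0
```

Call:
servo_tool(deltas=[[[0, 0, 0], [0, 0, 0]], [[0, 0, 0], [0, 0, 0]], [[0, 0, 0], [0, 0, 0]], [[0, 0, 0], [0, 0, 0]]], grip=-0.09)

```text
t: 6.3
ee_pos: [519.7, 239.2, 102.5]
orientation: [2.221, 2.221, 0.003]
ft_force: [-0.7, 0.1, 0.2]
width: 47.8
grasp_force: 0.0
```

Call:
servo_tool(deltas=[[[0, 0, -20], [0, 0, 0]], [[0, 0, -50], [0, 0, 0]], [[-15, 0, -80], [0, 0, 0]], [[-50, -5, -90], [0, 0, 0]], [[-90, -10, -90], [0, 0, 0]]])

```text
t: 6.72
ee_pos: [511.4, 149.9, 195.3]
orientation: [2.215, 2.222, 0.011]
ft_force: [1.0, -1.5, 0.2]
width: 47.5
grasp_force: 0.0
```

Call:
servo_tool(deltas=[[[-40, -6, 0], [0, 0, 0]], [[-80, -13, 0], [0, 0, 0]], [[-120, -20, 0], [0, 0, 0]], [[-160, -25, 0], [0, 0, 0]], [[-190, -32, 0], [0, 0, 0]]], grip=-0.36)

```text
t: 7.13
ee_pos: [476.9, -43.6, 192.2]
orientation: [2.221, 2.22, 0.002]
ft_force: [0.7, -0.0, -0.3]
width: 59.8
grasp_force: 0.0
```

Call:
servo_tool(deltas=[[[-40, -6, 10], [0, 0, 0]], [[-80, -13, 20], [0, 0, 0]], [[-120, -20, 30], [0, 0, 0]], [[-120, -30, 40], [0, 0, 0]], [[-120, -30, 40], [0, 0, 0]]])

```text
t: 7.55
ee_pos: [444.4, -162.5, 150.2]
orientation: [-2.224, -2.215, 0.002]
ft_force: [-0.0, 0.7, -0.6]
width: 59.4
grasp_force: 0.0
```

Call:
servo_tool(deltas=[[[0, 0, 0], [0, 0, 0]], [[0, 0, 0], [0, 0, 0]]])

```text
t: 7.72
ee_pos: [447.7, -160.6, 152.0]
orientation: [2.22, 2.221, 0.001]
ft_force: [0.5, -0.4, -0.4]
width: 59.9
grasp_force: 0.0
```

```bash
python3 - <<'E'
from h import *
state();rimfit();chocs("side")
p=get_image("side"); 
c=p["frame"][125:190,165:240]; cv2.imwrite("pics/c1.png",cv2.resize(c,None,fx=8,fy=8,interpolation=cv2.INTER_CUBIC))
E
```

```text
t 7.72 tcp [ 447.7 -160.6  152. ] x [-0.001  1.    -0.   ] y [1.    0.001 0.001] z [ 0.001 -0.    -1.   ] F [ 0.5 -0.4 -0.4] w 59.9 g 0.0 q [-0.37  0.31  2.01  0.    0.82 -0.37]
top 172 rimz p90,p50 [97.6 94.7] ((519.3977661132812, 272.96868896484375), 64.69099426269531)
side 196 rimz p90,p50 [96.2 93.1] ((521.5049438476562, 269.2115478515625), 67.50753021240234)
side 56 [590.1 -45.7] 10.3
side 155 [ 507.5 -198.6] 19.2
side 159 [ 519.  -261.9] 18.4
side 210 [ 447.  -234.4] 19.1
side 164 [ 446.3 -300.1] 18.8
```

View pics/c1.png

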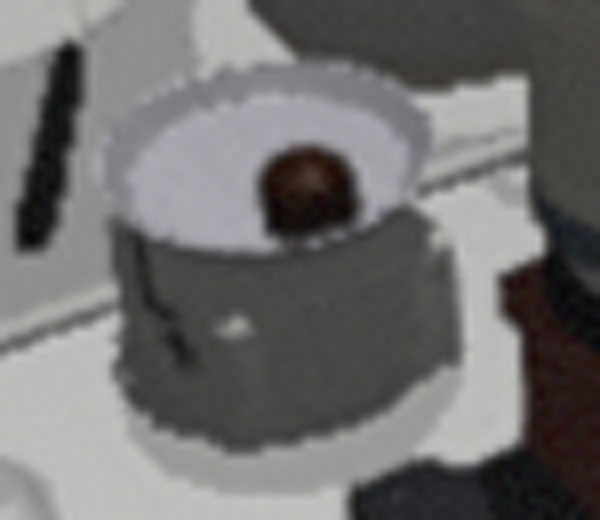

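The first chocolate sits in the pan at crop px (308,190), and the rim sank about 4 mm. Picking the next one at (446.7, -233.5).

Call:
servo_tool(deltas=[[[-36, -1, 10], [0, 0, 0]], [[-73, -1, 40], [0, 0, 0]], [[-73, -1, 75], [0, 0, 0]], [[-73, -1, 110], [0, 0, 0]], [[-73, -1, 142], [0, 0, 0]]])

```text
t: 8.33
ee_pos: [446.5, -234.4, 7.9]
orientation: [2.221, 2.221, 0.001]
ft_force: [0.4, 0.2, -0.0]
width: 60.0
grasp_force: 0.0
```

Call:
servo_tool(deltas=[[[0, 0, 0], [0, 0, 0]], [[0, 0, 0], [0, 0, 0]]])

```text
t: 8.5
ee_pos: [445.3, -233.2, 8.3]
orientation: [-2.218, -2.22, 0.002]
ft_force: [-0.0, 0.9, -0.2]
width: 59.8
grasp_force: 0.0
```

Call:
servo_tool(deltas=[[[0, 0, 0], [0, 0, 0]], [[0, 0, 0], [0, 0, 0]], [[0, 0, 0], [0, 0, 0]], [[0, 0, 0], [0, 0, 0]]], grip=1)

```text
t: 8.83
ee_pos: [447.1, -234.5, 10.9]
orientation: [2.219, 2.22, 0.001]
ft_force: [0.0, 0.9, 7.7]
width: 37.0
grasp_force: 30.1
```

Call:
servo_tool(deltas=[[[0, 0, -15], [0, 0, 0]], [[0, 0, -45], [0, 0, 0]], [[0, 0, -85], [0, 0, 0]], [[10, 2, -125], [0, 0, 0]], [[40, 6, -160], [0, 0, 0]]])

```text
t: 9.25
ee_pos: [452.5, -198.9, 169.4]
orientation: [2.221, 2.216, 0.002]
ft_force: [1.0, -0.4, -0.8]
width: 36.6
grasp_force: 30.0
```

Call:
servo_tool(deltas=[[[40, 6, -10], [0, 0, 0]], [[80, 12, -20], [0, 0, 0]], [[120, 18, -22], [0, 0, 0]], [[160, 24, -22], [0, 0, 0]], [[200, 30, -22], [0, 0, 0]]])

```text
t: 9.67
ee_pos: [481.6, 4.8, 189.3]
orientation: [2.22, 2.22, 0.003]
ft_force: [0.6, -0.8, -1.1]
width: 36.5
grasp_force: 30.0
```

Call:
servo_tool(deltas=[[[40, 6, 0], [0, 0, 0]], [[80, 12, 0], [0, 0, 0]], [[120, 18, 0], [0, 0, 0]], [[160, 24, 0], [0, 0, 0]], [[200, 30, 0], [0, 0, 0]]])

```text
t: 10.08
ee_pos: [511.3, 205.1, 188.8]
orientation: [2.221, 2.221, 0.002]
ft_force: [1.1, -0.2, -0.8]
width: 36.9
grasp_force: 30.0
```

Call:
servo_tool(deltas=[[[40, 3, 0], [0, 0, 0]], [[75, 5, 0], [0, 0, 0]], [[97, 5, 0], [0, 0, 0]], [[97, 5, 0], [0, 0, 0]], [[97, 5, 0], [0, 0, 0]]])

```text
t: 10.5
ee_pos: [516.0, 300.8, 188.2]
orientation: [2.219, 2.224, 0.001]
ft_force: [-1.0, -0.2, 0.5]
width: 36.8
grasp_force: 30.0
```

Call:
servo_tool(deltas=[[[2, 2, 30], [0, 0, 0]], [[2, 2, 60], [0, 0, 0]], [[2, 2, 82], [0, 0, 0]], [[2, 2, 92], [0, 0, 0]], [[2, 2, 92], [0, 0, 0]]])

```text
t: 10.92
ee_pos: [517.1, 299.8, 93.8]
orientation: [-2.222, -2.219, 0.007]
ft_force: [0.1, -0.5, -0.9]
width: 36.5
grasp_force: 30.0
```

Call:
servo_tool(deltas=[[[0, 0, 0], [0, 0, 0]], [[0, 0, 0], [0, 0, 0]], [[0, 0, 0], [0, 0, 0]], [[0, 0, 0], [0, 0, 0]]], grip=-0.09)

```text
t: 11.25
ee_pos: [519.4, 302.3, 97.2]
orientation: [2.221, 2.221, 0.004]
ft_force: [0.6, 0.5, -0.7]
width: 48.0
grasp_force: 0.0
```

Call:
servo_tool(deltas=[[[0, 0, -20], [0, 0, 0]], [[0, 0, -50], [0, 0, 0]], [[-15, 0, -85], [0, 0, 0]], [[-50, 0, -95], [0, 0, 0]], [[-90, 0, -95], [0, 0, 0]]])

```text
t: 11.67
ee_pos: [521.0, 213.3, 195.3]
orientation: [2.216, 2.222, 0.013]
ft_force: [2.0, -0.6, -1.4]
width: 47.8
grasp_force: 0.0
```

Call:
servo_tool(deltas=[[[-40, 0, 0], [0, 0, 0]], [[-80, 0, 0], [0, 0, 0]], [[-120, 0, 0], [0, 0, 0]], [[-160, 0, 0], [0, 0, 0]], [[-200, 0, 0], [0, 0, 0]]], grip=-0.36)

```text
t: 12.08
ee_pos: [518.6, 10.2, 191.8]
orientation: [2.22, 2.221, 0.002]
ft_force: [0.2, 0.1, 0.9]
width: 59.6
grasp_force: 0.0
```

Call:
servo_tool(deltas=[[[-40, 0, 10], [0, 0, 0]], [[-80, 0, 20], [0, 0, 0]], [[-120, 0, 30], [0, 0, 0]], [[-140, 0, 40], [0, 0, 0]], [[-140, 0, 40], [0, 0, 0]]])

```text
t: 12.5
ee_pos: [518.0, -131.6, 150.0]
orientation: [2.226, 2.217, -0.001]
ft_force: [-0.5, 0.5, 0.3]
width: 59.5
grasp_force: 0.0
```

Call:
servo_tool(deltas=[[[0, 0, 0], [0, 0, 0]], [[0, 0, 0], [0, 0, 0]]])

```text
t: 12.67
ee_pos: [518.8, -127.6, 151.4]
orientation: [2.221, 2.221, 0.001]
ft_force: [0.3, 0.9, 0.0]
width: 59.7
grasp_force: 0.0
```

```bash
python3 - <<'E'
from h import *
state();rimfit();rimfit();chocs("side")
E
```

```text
t 12.67 tcp [ 518.8 -127.6  151.4] x [0. 1. 0.] y [ 1.    -0.     0.001] z [ 0.001  0.    -1.   ] F [0.3 0.9 0. ] w 59.7 g 0.0 q [-0.26  0.39  1.88  0.    0.87 -0.26]
top 175 rimz p90,p50 [91.5 88.4] ((519.3076782226562, 273.08270263671875), 64.80979919433594)
side 179 rimz p90,p50 [89.2 86.4] ((519.855712890625, 270.7353515625), 68.86898803710938)
top 172 rimz p90,p50 [91.8 88.3] ((519.0447387695312, 273.46575927734375), 65.27227020263672)
side 170 rimz p90,p50 [89.5 86.9] ((523.5225219726562, 271.2537536621094), 69.13756561279297)
side 83 [588.1 -33.8] 16.5
side 177 [ 507.8 -197.9] 18.9
side 167 [ 518.5 -261.6] 18.9
side 224 [ 446.7 -301.1] 18.7
```

Travel is about 10.5 mm, just short of the first long mark, so one more piece is needed. Taking the one at (507.8, -197).

Call:
servo_tool(deltas=[[[-36, -6, 10], [0, 0, 0]], [[-69, -11, 40], [0, 0, 0]], [[-69, -11, 75], [0, 0, 0]], [[-69, -11, 110], [0, 0, 0]], [[-69, -11, 140], [0, 0, 0]]])

```text
t: 13.33
ee_pos: [507.4, -197.1, 9.2]
orientation: [2.222, 2.221, 0.0]
ft_force: [-0.1, 0.4, 0.6]
width: 59.9
grasp_force: 0.0
```

Call:
servo_tool(deltas=[[[0, 0, 0], [0, 0, 0]], [[0, 0, 0], [0, 0, 0]]])

```text
t: 13.5
ee_pos: [506.6, -196.2, 9.8]
orientation: [-2.218, -2.22, 0.002]
ft_force: [-0.0, -0.1, 0.4]
width: 59.8
grasp_force: 0.0
```

Call:
servo_tool(deltas=[[[0, 0, 0], [0, 0, 0]], [[0, 0, 0], [0, 0, 0]], [[0, 0, 0], [0, 0, 0]], [[0, 0, 0], [0, 0, 0]]], grip=1)

```text
t: 13.83
ee_pos: [508.7, -197.4, 12.5]
orientation: [2.219, 2.22, 0.002]
ft_force: [0.3, 0.9, 7.6]
width: 36.9
grasp_force: 30.1
```

Call:
servo_tool(deltas=[[[0, 0, -15], [0, 0, 0]], [[0, 0, -45], [0, 0, 0]], [[0, 0, -85], [0, 0, 0]], [[10, 0, -125], [0, 0, 0]], [[40, 0, -160], [0, 0, 0]]])

```text
t: 14.25
ee_pos: [508.7, -161.9, 171.1]
orientation: [2.221, 2.216, 0.002]
ft_force: [2.0, 0.3, -1.1]
width: 36.8
grasp_force: 30.0
```

Call:
servo_tool(deltas=[[[40, 0, -10], [0, 0, 0]], [[80, 0, -20], [0, 0, 0]], [[120, 0, -22], [0, 0, 0]], [[160, 0, -22], [0, 0, 0]], [[200, 0, -22], [0, 0, 0]]])

```text
t: 14.67
ee_pos: [507.4, 41.8, 190.9]
orientation: [2.221, 2.22, 0.003]
ft_force: [1.1, 0.5, -1.2]
width: 36.7
grasp_force: 30.0
```

Call:
servo_tool(deltas=[[[40, -3, 0], [0, 0, 0]], [[80, -6, 0], [0, 0, 0]], [[120, -10, 0], [0, 0, 0]], [[160, -16, 0], [0, 0, 0]], [[200, -16, 0], [0, 0, 0]]])

```text
t: 15.08
ee_pos: [490.1, 241.9, 190.2]
orientation: [2.221, 2.222, 0.001]
ft_force: [0.4, -0.5, -0.8]
width: 36.7
grasp_force: 30.0
```

Call:
servo_tool(deltas=[[[27, 0, 0], [0, 0, 0]], [[27, 0, 0], [0, 0, 0]], [[27, 0, 0], [0, 0, 0]], [[27, 0, 0], [0, 0, 0]], [[27, 0, 0], [0, 0, 0]]])

```text
t: 15.5
ee_pos: [491.4, 265.8, 189.5]
orientation: [2.222, 2.22, -0.0]
ft_force: [0.2, -0.1, -0.6]
width: 36.6
grasp_force: 30.0
```

Call:
servo_tool(deltas=[[[5, 0.5, 30], [0, 0, 0]], [[5, 0.5, 60], [0, 0, 0]], [[5, 0.5, 60], [0, 0, 0]], [[5, 0.5, 60], [0, 0, 0]]])

```text
t: 15.83
ee_pos: [491.1, 270.3, 128.5]
orientation: [-2.222, -2.219, 0.006]
ft_force: [-0.0, -0.2, -0.5]
width: 37.0
grasp_force: 30.0
```

Call:
servo_tool(deltas=[[[0, 0, 15], [0, 0, 0]], [[0, 0, 28], [0, 0, 0]], [[0, 0, 38], [0, 0, 0]], [[0, 0, 38], [0, 0, 0]]])

```text
t: 16.17
ee_pos: [491.9, 271.3, 91.1]
orientation: [-2.222, -2.22, 0.002]
ft_force: [-0.7, 0.3, -1.1]
width: 36.4
grasp_force: 30.0
```

Call:
servo_tool(deltas=[[[0, 0, 0], [0, 0, 0]], [[0, 0, 0], [0, 0, 0]], [[0, 0, 0], [0, 0, 0]], [[0, 0, 0], [0, 0, 0]]], grip=-0.07)

```text
t: 16.5
ee_pos: [492.6, 272.3, 92.3]
orientation: [2.221, 2.221, 0.002]
ft_force: [0.1, 0.8, -0.2]
width: 46.9
grasp_force: 0.0
```

Call:
servo_tool(deltas=[[[0, 0, -20], [0, 0, 0]], [[0, 0, -50], [0, 0, 0]], [[-5, 0, -85], [0, 0, 0]], [[-50, 0, -95], [0, 0, 0]], [[-90, 0, -95], [0, 0, 0]]])

```text
t: 16.92
ee_pos: [494.3, 185.9, 190.0]
orientation: [2.215, 2.223, 0.011]
ft_force: [1.0, 0.2, -0.1]
width: 46.5
grasp_force: 0.0
```

Call:
servo_tool(deltas=[[[-40, 0, 0], [0, 0, 0]], [[-80, 0, 0], [0, 0, 0]], [[-120, 0, 0], [0, 0, 0]], [[-160, 0, 0], [0, 0, 0]], [[-200, 0, 0], [0, 0, 0]]], grip=-0.36)

```text
t: 17.33
ee_pos: [491.9, -17.1, 187.0]
orientation: [2.22, 2.221, 0.001]
ft_force: [0.2, -0.0, 0.2]
width: 59.5
grasp_force: 0.0
```

Call:
servo_tool(deltas=[[[-30, 15, 0], [0, 0, 0]], [[-60, 30, 0], [0, 0, 0]], [[-100, 40, 0], [0, 0, 0]], [[-100, 40, 0], [0, 0, 0]], [[-100, 40, 0], [0, 0, 0]]])

```text
t: 17.75
ee_pos: [532.4, -117.1, 186.6]
orientation: [2.225, 2.217, 0.001]
ft_force: [-0.7, 0.5, 0.1]
width: 59.6
grasp_force: 0.0
```

```bash
python3 - <<'E'
from h import *
state();rimfit();rimfit();chocs("side")
p=get_image("side"); 
c=p["frame"][125:190,165:240]; cv2.imwrite("pics/c3.png",cv2.resize(c,None,fx=8,fy=8,interpolation=cv2.INTER_CUBIC))
W=cloud(p);f=p["frame"].astype(int);Z=W[...,2]
for n in("top","side"):
    p=get_image(n);W=cloud(p);f=p["frame"].astype(int);X,Y,Z=W[...,0],W[...,1],W[...,2]
    def line(m,name,ax):
        P=W[m][:,:2];print(n,name,len(P),np.round(P.mean(0),1))
    top=(Z>84)&(Z<95)&(X>570)&(X<775)&(Y>-60)&(Y<160)
    P=W[top];r=cv2.minAreaRect(P[:,:2].astype(np.float32));print(n,"box",r)
    # front edge & side edges by binning
    yb=np.arange(-30,135,8);fx=[np.percentile(P[(P[:,1]>y)&(P[:,1]<y+8)][:,0],[2,98]) for y in yb]
    fx=np.array(fx);print("front slope",np.polyfit(yb+4,fx[:,0],1),"rear",np.polyfit(yb+4,fx[:,1],1))
    xb=np.arange(595,745,8);sy=np.array([np.percentile(P[(P[:,0]>x)&(P[:,0]<x+8)][:,1],[2,98]) for x in xb]);print("side slope",np.polyfit(xb+4,sy[:,0],1),np.polyfit(xb+4,sy[:,1],1))
    br=(f[...,2]-f[...,0]>40)&top&(X>600)&(X<665)&(Y>15)&(Y<90)
    print("brass",len(W[br]),cv2.minAreaRect(W[br][:,:2].astype(np.float32)),np.median(Z[br]))
    slot=(f.max(-1)<75)&(X>600)&(X<665)&(Y>15)&(Y<90)&(Z>30)
    print("slot dark",slot.sum(),np.argwhere(slot).mean(0))
E
```

```text
t 17.75 tcp [ 532.4 -117.1  186.6] x [ 0.003  1.    -0.   ] y [ 1.    -0.003  0.001] z [ 0.001 -0.    -1.   ] F [-0.7  0.5  0.1] w 59.6 g 0.0 q [-0.24  0.35  1.84  0.    0.95 -0.23]
top 174 rimz p90,p50 [85.3 81.3] ((518.3312377929688, 272.7201843261719), 65.05150604248047)
side 182 rimz p90,p50 [82.7 80. ] ((520.4930419921875, 270.56427001953125), 67.79378509521484)
top 176 rimz p90,p50 [84.7 81.2] ((519.1476440429688, 272.6842346191406), 64.80793762207031)
side 169 rimz p90,p50 [83.2 80.1] ((521.0721435546875, 269.6723937988281), 66.83330535888672)
side 82 [589.1 -34.7] 17.5
side 173 [ 519.4 -261.5] 18.7
side 212 [ 447.3 -301.1] 19.0
top box ((671.4443969726562, 52.3170280456543), (182.72784423828125, 189.80445861816406), 3.794811725616455)
front slope [-5.65473934e-02  5.88088266e+02] rear [-3.47568042e-02  7.57766493e+02]
side slope [ 5.38732607e-02 -7.36387210e+01] [5.45808145e-02 1.07309039e+02]
brass 92 ((629.8618774414062, 52.59767150878906), (38.16915512084961, 38.55287170410156), 2.2930963039398193) 90.48393329070495
slot dark 0 [nan nan]
side box ((673.3634033203125, 26.726608276367188), (180.86099243164062, 147.5058135986328), 2.130453586578369)<stdin>:19: RuntimeWarning: Mean of empty slice.
  ret = um.true_divide(
Traceback (most recent call last):
IndexError: index -1 is out of bounds for axis 0 with size 0
```

View pics/c3.png

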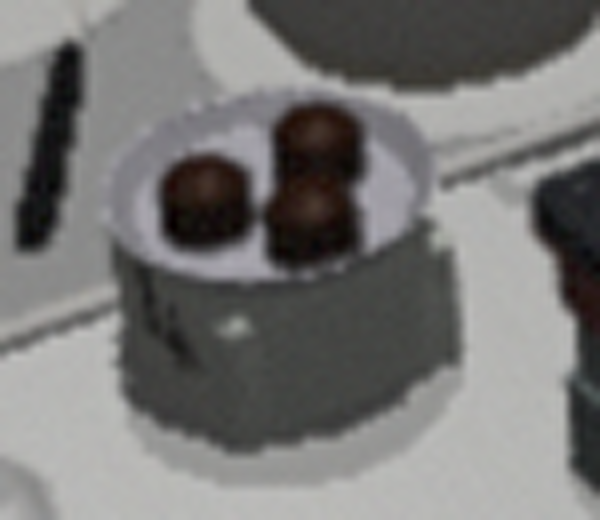

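Three pieces now sit apart in the pan (crop px 205,200; 318,145; 312,220). Travel is about 17.1 mm, inside the 11–18.5 window. I go above the first key and check the pan floor and lock from here.

Call:
servo_tool(deltas=[[[-20, 30, 0], [0, 0, 0.022]], [[-40, 60, 10], [0, 0, 0.044]], [[-60, 90, 20], [0, 0, 0.066]], [[-74, 109.5, 30], [0, 0, 0.087]], [[-74, 109.5, 30], [0, 0, 0.087]]])

```text
t: 18.57
ee_pos: [644.1, -191.0, 154.3]
orientation: [2.317, 2.121, -0.0]
ft_force: [-1.1, 0.7, 0.1]
width: 59.6
grasp_force: 0.0
```

Call:
servo_tool(deltas=[[[0, 0, 0], [0, 0, 0]], [[0, 0, 0], [0, 0, 0]]])

```text
t: 18.73
ee_pos: [640.7, -188.5, 156.0]
orientation: [-2.314, -2.123, 0.001]
ft_force: [-0.6, 0.1, 0.2]
width: 59.6
grasp_force: 0.0
```

```bash
python3 - <<'E'
from h import *
state()
for n in("top","side"):
    p=get_image(n);W=cloud(p);f=p["frame"].astype(int);X,Y,Z=W[...,0],W[...,1],W[...,2]
    m=(np.hypot(X-519,Y-272)<46)&(f.min(-1)>(150 if n=="top" else 100))&(Z<90);print(n,"floor",m.sum(),np.round(np.percentile(Z[m],[10,30,50,70]),1))
    br=((f[...,2]-f[...,0]>40)&(Z>80)&(Z<97)&(X>600)&(X<665)&(Y>15)&(Y<90))
    ys,xs=np.nonzero(br);a=slice(ys.min()-2,ys.max()+3),slice(xs.min()-2,xs.max()+3)
    print(p["frame"][a].mean(-1).astype(int))
    hull=cv2.convexHull(W[br][:,:2].astype(np.float32));M=cv2.moments(hull);print("brass centroid",M["m10"]/M["m00"],M["m01"]/M["m00"])
    inh=np.zeros(Z.shape,np.uint8);cv2.fillConvexPoly(inh,cv2.convexHull(np.c_[xs,ys]),1)
    s=(inh>0)&(f.mean(-1)<np.percentile(f[inh>0].mean(-1),22))
    uv=np.argwhere(s)[:,::-1].astype(float)
    nn=cv2.undistortPoints(uv[:,None],np.array(p["K"]),np.array(p["dist"])).reshape(-1,2);T=np.array(p["pose"])
    d=np.c_[nn,np.ones(len(nn))]@T[:3,:3].T;q=T[:3,3]+d*((90-T[2,3])/d[:,2])[:,None]
    print("slot",len(q),q.mean(0).round(1),q.min(0).round(1),q.max(0).round(1))
    m=(Z>46)&(X>655)&(X<860)&(Y<-250)&(Y>-450)
    if m.sum():print("bowl z",np.nanpercentile(Z[m],[50,99]),X[m].min(),Y[m].max())
    m=(Z>62)&(Z<82)&(X>600)&(X<670)&(Y>-310)&(Y<-160);k,l=cv2.connectedComponents(m.astype(np.uint8))
    for i in range(1,k):
        if(l==i).sum()>4:print("bow",(l==i).sum(),np.round(cv2.minAreaRect(W[l==i][:,:2].astype(np.float32))[0],1),W[l==i][:,2].mean())
E
```

```text
t 18.73 tcp [ 640.7 -188.5  156. ] x [0.086 0.996 0.   ] y [ 0.996 -0.086 -0.001] z [-0.001  0.001 -1.   ] F [-0.6  0.1  0.2] w 59.6 g 0.0 q [-0.3   0.56  1.57  0.    1.01 -0.22]
top floor 224 [68.7 70.8 72.1 73.4]
[[146 145 146 145 143 143 139 141 141 141 140 146 145 145 143 143]
 [137 135 130 142 140 140 139 138 140 139 140 145 143 146 155 144]
 [130 125 105 143 143 144 144 145 143 145 143 144 142 138 159 139]
 [145 140 106 163 160 160 162 160 160 160 158 160 156 137 158 137]
 [144 138 101 153 151 150 150 150 149 150 148 150 144 124 157 137]
 [144 141  93 129 116 117 120 117 118 117 117 117 122 115 158 138]
 [145 143  94 116  76  78  78  77  79  79  80  80  96 123 159 136]
 [144 141  93 113  68  68  68  70  69  70  69  70  88 125 160 136]
 [145 140  92 119 119 124 124 125 124 124 125 124 125 133 161 138]
 [145 142 100 153 158 160 161 161 162 159 161 162 157 143 161 138]
 [148 140 101 168 165 163 163 164 164 164 164 164 159 140 160 139]
 [153 146 102 152 149 150 150 150 150 150 150 151 147 130 165 144]
 [136 133 109 131 128 128 128 128 128 128 127 129 126 119 143 132]
 [127 127 129 
[... 1359 characters left out ...]
113 112 114]
 [112 115 115 115 114 109  89  92 116 123 125 121 110  87  81  94 108 113
  112 113 113 114]
 [115 115 112 113 114 113 109  98  94 102 112 100  86  96 108 111 112 113
  112 113 112 112]
 [114 112 113 114 114 116 115 115 107  83  93 117 111 110 114 111 112 113
  111 114 111 110]
 [115 114 112 110 113 112 114 113 115 110 101 112 113 111 111 112 112 111
  112 112 112 110]]
brass centroid 633.8322669795307 50.75355007015275
slot 26 [631.9  46.   90. ] [612.3  29.1  90. ] [644.9  64.2  90. ]
bowl z [311.94530762 572.42583649] 655.1673542055785 -250.15493640166085
bow 36 [ 643.6 -192.5] 72.03160576328266
bow 39 [ 638.4 -239.1] 72.16827655591337
bow 43 [ 633.7 -283.6] 71.57901693632193
```

Call:
servo_tool(deltas=[[[-3, 1, 30], [0, 0, 0]], [[-3, 1, 60], [0, 0, 0]], [[-3, 1, 90], [0, 0, 0]], [[-3, 1, 110], [0, 0, 0]], [[-3, 1, 110], [0, 0, 0]]])

```text
t: 19.25
ee_pos: [638.8, -190.8, 42.6]
orientation: [-2.311, -2.119, 0.006]
ft_force: [0.2, 0.2, 1.3]
width: 59.5
grasp_force: 0.0
```

Call:
servo_tool(deltas=[[[0, 0, 0], [0, 0, 0]], [[0, 0, 0], [0, 0, 0]]])

```text
t: 19.42
ee_pos: [643.1, -192.4, 48.2]
orientation: [2.314, 2.122, 0.002]
ft_force: [0.4, 0.1, -0.2]
width: 59.6
grasp_force: 0.0
```

Call:
servo_tool(deltas=[[[0, 0, 0], [0, 0, 0]], [[0, 0, 0], [0, 0, 0]], [[0, 0, 0], [0, 0, 0]], [[0, 0, 0], [0, 0, 0]], [[0, 0, 0], [0, 0, 0]]], grip=1)

```text
t: 19.83
ee_pos: [642.5, -192.5, 46.8]
orientation: [2.315, 2.122, 0.001]
ft_force: [-0.3, 0.2, 0.2]
width: 30.0
grasp_force: 0.0
```

Call:
servo_tool(deltas=[[[0, 0, 0], [0, 0, 0]], [[0, 0, 0], [0, 0, 0]], [[0, 0, 0], [0, 0, 0]]])

```text
t: 20.08
ee_pos: [642.2, -192.4, 46.2]
orientation: [-2.316, -2.123, 0.0]
ft_force: [1.4, 0.2, 0.5]
width: 10.0
grasp_force: 0.4
```

Call:
servo_tool(deltas=[[[0, 0, 0], [0, 0, 0]], [[0, 0, 0], [0, 0, 0]], [[0, 0, 0], [0, 0, 0]]])

```text
t: 20.33
ee_pos: [642.3, -192.4, 46.2]
orientation: [2.316, 2.123, -0.0]
ft_force: [0.2, -0.6, -0.1]
width: 7.6
grasp_force: 30.0
```

Call:
servo_tool(deltas=[[[0, 0, -12], [0, 0, 0]], [[0, 0, -25], [0, 0, 0]], [[0, 0, -40], [0, 0, 0]], [[0, 0, -65], [0, 0, 0]], [[0, 0, -95], [0, 0, 0]]])

```text
t: 20.75
ee_pos: [641.3, -192.1, 142.4]
orientation: [-2.315, -2.122, 0.002]
ft_force: [-0.1, -0.4, 0.3]
width: 7.9
grasp_force: 30.0
```

Call:
servo_tool(deltas=[[[0, 0, -20], [0, 0, -0.03]], [[0, 0, -30], [0, 0, -0.06]], [[0, 0, -30], [0, 0, -0.087]], [[0, 0, -30], [0, 0, -0.087]], [[0, 0, -30], [0, 0, -0.087]]])

```text
t: 21.17
ee_pos: [642.3, -192.4, 172.7]
orientation: [2.222, 2.22, 0.001]
ft_force: [-1.2, -0.2, -1.1]
width: 7.7
grasp_force: 30.0
```

```bash
python3 - <<'E'
from h import *
state()
p=get_image("top");W=cloud(p);f=p["frame"].astype(int)
Z=W[...,2]
m=(Z>46)&(Z<300)&(W[...,0]>655)&(W[...,0]<860)&(W[...,1]<-300)&(W[...,1]>-450)
print("bowl",m.sum(),np.nanpercentile(Z[m],[50,95]),np.nanpercentile(W[m][:,0],3),np.nanpercentile(W[m][:,1],97))
# slot in top image, rows/cols
br=((f[...,2]-f[...,0]>40)&(Z>80)&(Z<97)&(W[...,0]>600)&(W[...,0]<665)&(W[...,1]>15)&(W[...,1]<90))
ys,xs=np.nonzero(br)
d=np.zeros(Z.shape);a=slice(ys.min()+2,ys.max()-1),slice(xs.min()+2,xs.max()-1)
d[a]=np.clip(115-f[a].mean(-1),0,None)
v,u=np.mgrid[:384,:512];c=np.array([[[(u*d).sum()/d.sum(),(v*d).sum()/d.sum()]]])
nn=cv2.undistortPoints(c,np.array(p["K"]),np.array(p["dist"]))[0,0];T=np.array(p["pose"])
q=T[:3,:3]@[*nn,1];
for h in(90,86):print("slot c",c.ravel(),T[:3,3]+q*(h-T[2,3])/q[2])
E
```

```text
t 21.17 tcp [ 642.3 -192.4  172.7] x [ 0.001  1.    -0.   ] y [ 1.    -0.001  0.001] z [ 0.001 -0.    -1.   ] F [-1.2 -0.2 -1.1] w 7.7 g 30.0 q [-0.31  0.54  1.56 -0.    1.04 -0.31]
bowl 1174 [183.4339128  289.00725385] 721.9699999563702 -306.55380742440406
slot c [235.45062657 165.55388471] [631.16558693  52.65909505  90.        ]
slot c [235.45062657 165.55388471] [632.33172492  52.9025886   86.        ]
```

Call:
servo_tool(deltas=[[[40, -2, 0], [0, 0, 0]], [[80, -4, 0], [0, 0, 0]], [[120, -6, 0], [0, 0, 0]], [[160, -8, 0], [0, 0, 0]], [[200, -10, 0], [0, 0, 0]]])

```text
t: 21.63
ee_pos: [631.5, 9.2, 171.0]
orientation: [-2.222, -2.219, 0.001]
ft_force: [0.1, 0.6, -0.1]
width: 7.7
grasp_force: 30.0
```

Call:
servo_tool(deltas=[[[30, -0.6, 0], [0, 0, -0.025]], [[44, -0.6, 15], [0, 0, -0.049]], [[44, -0.6, 30], [0, 0, -0.049]], [[44, -0.6, 30], [0, 0, -0.049]], [[44, -0.6, 30], [0, 0, -0.049]]])

```text
t: 22.05
ee_pos: [630.7, 51.7, 140.4]
orientation: [-2.165, -2.274, 0.003]
ft_force: [0.8, -0.5, -0.4]
width: 7.7
grasp_force: 30.0
```

Call:
servo_tool(deltas=[[[0, 0, 0], [0, 0, 0]], [[0, 0, 0], [0, 0, 0]]])

```text
t: 22.22
ee_pos: [632.2, 50.9, 142.1]
orientation: [2.167, 2.273, 0.001]
ft_force: [-0.1, 0.1, -0.8]
width: 7.8
grasp_force: 30.0
```

```bash
python3 - <<'E'
from h import *
state()
p=get_image("side");c=p["frame"][120:200,230:330];cv2.imwrite("pics/k1.png",cv2.resize(c,None,fx=7,fy=7,interpolation=cv2.INTER_CUBIC))
E
```

```text
t 22.22 tcp [632.2  50.9 142.1] x [-0.048  0.999 -0.   ] y [0.999 0.048 0.001] z [ 0.001 -0.    -1.   ] F [-0.1  0.1 -0.8] w 7.8 g 30.0 q [ 0.06  0.53  1.66 -0.    0.95  0.01]
```

View pics/k1.png

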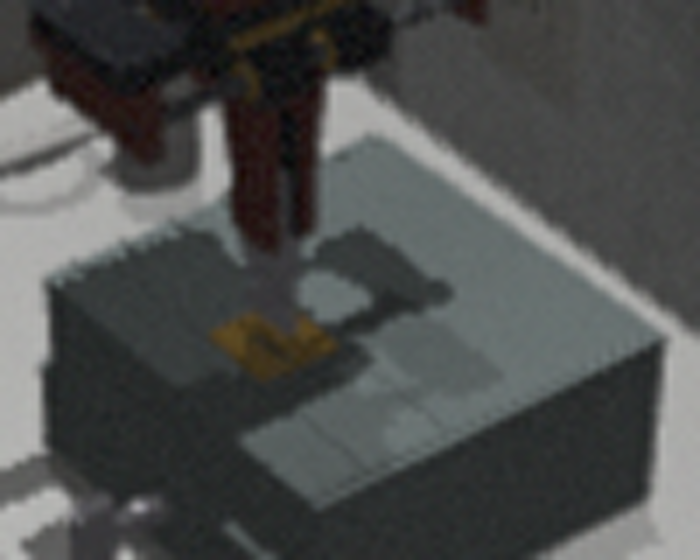

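The key hangs just above the slot (crop px 270,345). Lowering in steps.

Call:
servo_tool(deltas=[[[0, 0, 4], [0, 0, 0]], [[0, 0, 8], [0, 0, 0]], [[0, 0, 12], [0, 0, 0]], [[0, 0, 16], [0, 0, 0]], [[0, 0, 16], [0, 0, 0]]])

```text
t: 22.68
ee_pos: [631.5, 50.8, 124.4]
orientation: [2.166, 2.275, -0.002]
ft_force: [2.2, -5.0, -3.2]
width: 7.7
grasp_force: 30.0
```

Call:
servo_tool(deltas=[[[0, 0, 2], [0, 0, 0]], [[0, 0, 4], [0, 0, 0]], [[0, 0, 6], [0, 0, 0]], [[0, 0, 6], [0, 0, 0]]])

```text
t: 23.02
ee_pos: [631.8, 50.9, 119.1]
orientation: [2.166, 2.275, -0.001]
ft_force: [1.9, -5.7, 0.9]
width: 7.9
grasp_force: 30.0
```

Call:
servo_tool(deltas=[[[-1, 0, 5], [0, 0, 0]], [[-1, 0, 10], [0, 0, 0]], [[-1, 0, 15], [0, 0, 0]], [[-1, 0, 20], [0, 0, 0]], [[-1, 0, 20], [0, 0, 0]]])

```text
t: 23.43
ee_pos: [631.4, 50.6, 98.3]
orientation: [-2.166, -2.275, 0.001]
ft_force: [0.9, -2.4, -1.9]
width: 7.7
grasp_force: 30.0
```

Call:
servo_tool(deltas=[[[0, 0, 1], [0, 0, 0]], [[0, 0, 1], [0, 0, 0]]])

```text
t: 23.6
ee_pos: [631.5, 50.6, 98.2]
orientation: [-2.166, -2.275, 0.001]
ft_force: [-2.3, -3.3, 3.7]
width: 7.7
grasp_force: 30.0
```

Call:
servo_tool(deltas=[[[0, 0, 0], [0, 0, 0.05]], [[0, 0, 0], [0, 0, 0.1]], [[0, 0, 0], [0, 0, 0.15]], [[0, 0, 0], [0, 0, 0.18]]])

```text
t: 23.93
ee_pos: [631.3, 50.7, 98.2]
orientation: [-2.364, -2.068, 0.001]
ft_force: [-0.4, -2.2, 3.8]
width: 7.9
grasp_force: 30.0
```

```bash
cat >> h.py <<'E'
def turn(ref=0.0485):
    o=ctrl.get_obs();r=R.from_rotvec(o["orientation"]).as_matrix()
    print("turn",round(ref-np.arctan2(r[1,1],r[0,1]),3),"M",np.round(o["moment"],2),"F",np.round(o["ft_force"],1),"tcp",np.round(o["ee_pos"],1),"w",round(o["width"],1),"q6",round(o["qpos"][5],2))
E
python3 -c "
from h import *
turn()"
```

```text
turn 0.182 M [-0.53  0.35  0.03] F [-0.4 -2.2  3.8] tcp [631.3  50.7  98.2] w 7.9 q6 0.19
```

Call:
servo_tool(deltas=[[[0, 0, 0], [0, 0, 0.05]], [[0, 0, 0], [0, 0, 0.1]], [[0, 0, 0], [0, 0, 0.1]]])

```text
t: 24.18
ee_pos: [631.3, 50.7, 98.2]
orientation: [-2.464, -1.948, 0.001]
ft_force: [-1.7, -2.1, 3.6]
width: 7.8
grasp_force: 30.0
```

```bash
python3 -c "
from h import *
turn()"
```

```text
turn 0.281 M [-0.47  0.32  0.02] F [-1.7 -2.1  3.6] tcp [631.3  50.7  98.2] w 7.8 q6 0.29
```

Call:
servo_tool(deltas=[[[0, 0, 0], [0, 0, 0.04]], [[0, 0, 0], [0, 0, 0.08]], [[0, 0, 0], [0, 0, 0.08]]])

```text
t: 24.43
ee_pos: [631.2, 50.8, 98.2]
orientation: [-2.538, -1.851, 0.001]
ft_force: [-1.8, -1.2, 4.1]
width: 7.6
grasp_force: 30.0
```

```bash
python3 -c "
from h import *
turn()"
```

```text
turn 0.359 M [-0.4   0.55  0.29] F [-1.8 -1.2  4.1] tcp [631.2  50.8  98.2] w 7.6 q6 0.37
```

Call:
servo_tool(deltas=[[[0, 0, 0], [0, 0, 0.03]], [[0, 0, 0], [0, 0, 0.05]], [[0, 0, 0], [0, 0, 0.05]]])

```text
t: 24.68
ee_pos: [631.2, 50.8, 98.2]
orientation: [-2.583, -1.788, 0.001]
ft_force: [-3.1, -0.8, 4.4]
width: 7.9
grasp_force: 30.0
```

```bash
python3 -c "
from h import *
turn()"
```

```text
turn 0.408 M [-0.3   0.76  0.46] F [-3.1 -0.8  4.4] tcp [631.2  50.8  98.2] w 7.9 q6 0.42
```

Torque rises steadily past about 0.33, so this key is blocked. I turn it back, pull it out and return it to its slot.

Call:
servo_tool(deltas=[[[0, 0, 0], [0, 0, -0.1]], [[0, 0, 0], [0, 0, -0.2]], [[0, 0, 0], [0, 0, -0.3]], [[0, 0, 0], [0, 0, -0.41]], [[0, 0, 0], [0, 0, -0.41]]])

```text
t: 25.1
ee_pos: [632.0, 50.6, 98.2]
orientation: [2.161, 2.28, 0.001]
ft_force: [-0.7, -2.7, 3.0]
width: 8.1
grasp_force: 30.0
```

```bash
python3 -c "
from h import *
turn()"
```

```text
turn -0.005 M [-0.46  0.2   0.07] F [-0.7 -2.7  3. ] tcp [632.   50.6  98.2] w 8.1 q6 0.01
```

Call:
servo_tool(deltas=[[[0, 0, -10], [0, 0, 0]], [[0, 0, -22], [0, 0, 0]], [[0, 0, -34], [0, 0, 0]], [[0, 0, -50], [0, 0, 0]], [[0, 0, -75], [0, 0, 0.049]]])

```text
t: 25.52
ee_pos: [630.7, 50.9, 173.6]
orientation: [-2.221, -2.219, 0.002]
ft_force: [-0.6, -0.8, -0.4]
width: 7.7
grasp_force: 30.0
```

Call:
servo_tool(deltas=[[[-35, 2, 0], [0, 0, 0]], [[-75, 4, 0], [0, 0, 0]], [[-115, 6, 0], [0, 0, 0]], [[-155, 8, 0], [0, 0, 0]], [[-195, 10, 0], [0, 0, 0]]])

```text
t: 25.93
ee_pos: [642.1, -145.7, 175.2]
orientation: [2.221, 2.22, 0.002]
ft_force: [0.9, 0.1, -0.2]
width: 7.8
grasp_force: 30.0
```

Call:
servo_tool(deltas=[[[-30, 0, 0], [0, 0, 0.04]], [[-48, 0, 0], [0, 0, 0.087]], [[-48, 0, 0], [0, 0, 0.087]], [[-48, 0, 0], [0, 0, 0.087]], [[-48, 0, 0], [0, 0, 0.087]]])

```text
t: 26.35
ee_pos: [641.9, -191.5, 174.1]
orientation: [2.315, 2.123, 0.001]
ft_force: [-0.9, 0.7, -0.6]
width: 8.0
grasp_force: 30.0
```

```bash
python3 -c "
from h import *
state()"
```

```text
t 26.35 tcp [ 641.9 -191.5  174.1] x [0.087 0.996 0.001] y [ 0.996 -0.087  0.001] z [ 0.001  0.    -1.   ] F [-0.9  0.7 -0.6] w 8.0 g 30.0 q [-0.31  0.54  1.56  0.    1.04 -0.22]
```

Call:
servo_tool(deltas=[[[-0.7, 0, 30], [0, 0, 0]], [[-0.7, 0, 60], [0, 0, 0]], [[-0.7, 0, 80], [0, 0, 0]], [[-0.7, 0, 90], [0, 0, 0]], [[-0.7, 0, 100], [0, 0, 0]]])

```text
t: 26.77
ee_pos: [643.1, -192.1, 76.6]
orientation: [2.312, 2.124, 0.001]
ft_force: [-10.3, -0.4, 48.4]
width: 8.8
grasp_force: 30.0
```

Call:
servo_tool(deltas=[[[0, 0, 8], [0, 0, 0]], [[0, 0, 16], [0, 0, 0]], [[0, 0, 24], [0, 0, 0]], [[0, 0, 27], [0, 0, 0]], [[0, 0, 27], [0, 0, 0]]])

```text
t: 27.18
ee_pos: [641.3, -192.4, 45.3]
orientation: [-2.314, -2.123, 0.001]
ft_force: [-0.3, -0.0, 0.2]
width: 7.9
grasp_force: 30.0
```

Call:
servo_tool(deltas=[[[0, 0, 0], [0, 0, 0]], [[0, 0, 0], [0, 0, 0]], [[0, 0, 0], [0, 0, 0]], [[0, 0, 0], [0, 0, 0]], [[0, 0, 0], [0, 0, 0]]], grip=-0.3)

```text
t: 27.6
ee_pos: [641.8, -193.2, 46.5]
orientation: [2.316, 2.122, 0.0]
ft_force: [-0.2, 0.0, -0.2]
width: 37.8
grasp_force: 0.0
```

Call:
servo_tool(deltas=[[[0, 0, -20], [0, 0, 0]], [[0, 0, -50], [0, 0, 0]], [[-15, 0, -52], [0, 0, 0]], [[-45.5, 0, -52], [0, 0, 0]], [[-45.5, 0, -52], [0, 0, 0]]])

```text
t: 28.02
ee_pos: [638.1, -242.7, 99.5]
orientation: [2.315, 2.118, 0.0]
ft_force: [-1.0, -0.7, -0.3]
width: 56.9
grasp_force: 0.0
```

Call:
servo_tool(deltas=[[[0, 0, 0], [0, 0, 0]], [[0, 0, 20], [0, 0, 0]], [[0, 0, 40], [0, 0, 0]], [[0, 0, 52], [0, 0, 0]], [[0, 0, 52], [0, 0, 0]]])

```text
t: 28.43
ee_pos: [635.4, -237.0, 42.9]
orientation: [-2.312, -2.12, 0.004]
ft_force: [-0.4, 0.9, 0.4]
width: 57.4
grasp_force: 0.0
```

Call:
servo_tool(deltas=[[[0, 0, 0], [0, 0, 0]], [[0, 0, 0], [0, 0, 0]], [[0, 0, 0], [0, 0, 0]], [[0, 0, 0], [0, 0, 0]], [[0, 0, 0], [0, 0, 0]]], grip=1)

```text
t: 28.85
ee_pos: [638.2, -238.6, 47.2]
orientation: [2.315, 2.122, 0.001]
ft_force: [-0.0, -0.2, 0.1]
width: 27.4
grasp_force: 0.0
```

Call:
servo_tool(deltas=[[[0, 0, 0], [0, 0, 0]], [[0, 0, 0], [0, 0, 0]], [[0, 0, 0], [0, 0, 0]], [[0, 0, 0], [0, 0, 0]], [[0, 0, 0], [0, 0, 0]]])

```text
t: 29.27
ee_pos: [637.8, -238.5, 46.5]
orientation: [2.316, 2.123, 0.0]
ft_force: [0.0, 0.3, 2.3]
width: 8.0
grasp_force: 30.0
```

```bash
python3 -c "
from h import *
state()
p=get_image('side');W=cloud(p);Z=W[...,2];X,Y=W[...,0],W[...,1]
m=(Z>50)&(Z<82)&(X>600)&(X<670)&(Y>-310)&(Y<-160);k,l=cv2.connectedComponents(m.astype(np.uint8))
for i in range(1,k):
    if(l==i).sum()>8:print('bow',(l==i).sum(),np.round(np.median(W[l==i],0),1),Z[l==i].max())
"
```

```text
t 29.27 tcp [ 637.8 -238.5   46.5] x [ 0.087  0.996 -0.   ] y [ 0.996 -0.087  0.   ] z [ 0. -0. -1.] F [0.  0.3 2.3] w 8.0 g 30.0 q [-0.38  0.72  1.58  0.    0.84 -0.29]
bow 125 [ 629.  -246.8   66.6] 81.8849465101481
bow 61 [ 632.2 -285.8   67.2] 80.28685617516328
```

Call:
servo_tool(deltas=[[[0, 0, -12], [0, 0, 0]], [[0, 0, -25], [0, 0, 0]], [[0, 0, -45], [0, 0, 0]], [[0, 0, -75], [0, 0, 0]], [[0, 0, -105], [0, 0, 0]]])

```text
t: 29.73
ee_pos: [637.0, -238.2, 152.8]
orientation: [-2.315, -2.122, 0.001]
ft_force: [1.5, -0.4, -0.3]
width: 7.7
grasp_force: 30.0
```

Call:
servo_tool(deltas=[[[0, 0, -20], [0, 0, -0.04]], [[0, 0, -21], [0, 0, -0.087]], [[0, 0, -21], [0, 0, -0.087]]])

```text
t: 29.98
ee_pos: [638.7, -238.9, 175.8]
orientation: [2.217, 2.22, 0.003]
ft_force: [0.1, -0.4, -1.2]
width: 7.8
grasp_force: 30.0
```

Call:
servo_tool(deltas=[[[40, -2, 0], [0, 0, 0]], [[80, -3, 0], [0, 0, 0]], [[120, -4, 0], [0, 0, 0]], [[160, -5, 0], [0, 0, 0]], [[200, -6, 0], [0, 0, 0]]])

```text
t: 30.4
ee_pos: [630.6, -36.8, 172.1]
orientation: [-2.223, -2.218, 0.002]
ft_force: [1.5, 0.0, -1.2]
width: 7.5
grasp_force: 30.0
```

Call:
servo_tool(deltas=[[[40, 0, 0], [0, 0, -0.025]], [[80, 0, 5], [0, 0, -0.049]], [[89, 0, 20], [0, 0, -0.049]], [[89, 0, 30], [0, 0, -0.049]], [[89, 0, 30], [0, 0, -0.049]]])

```text
t: 30.82
ee_pos: [629.6, 50.8, 139.7]
orientation: [-2.163, -2.274, 0.006]
ft_force: [-1.1, -0.4, -0.0]
width: 8.2
grasp_force: 30.0
```

Call:
servo_tool(deltas=[[[0, 0, 0], [0, 0, 0]], [[0, 0, 0], [0, 0, 0]], [[0, 0, 0], [0, 0, 0]]])

```text
t: 31.07
ee_pos: [632.2, 49.1, 142.8]
orientation: [2.169, 2.272, 0.001]
ft_force: [-0.2, 0.2, -0.6]
width: 8.0
grasp_force: 30.0
```

```bash
python3 -c "
from h import *
state()
p=get_image('side');save(p,'s2.png')"
```

```text
t 31.07 tcp [632.2  49.1 142.8] x [-0.047  0.999 -0.   ] y [0.999 0.047 0.001] z [ 0.001 -0.    -1.   ] F [-0.2  0.2 -0.6] w 8.0 g 30.0 q [ 0.06  0.53  1.66 -0.    0.95  0.01]
```

View pics/s2.png

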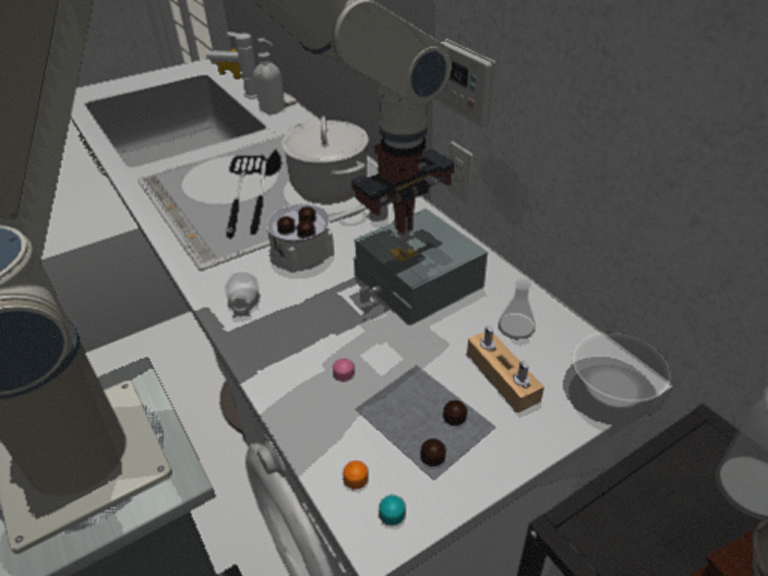

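Key 1 is back in its end slot (px 488,337), the middle slot is empty, and the held key hangs over the lock. Inserting it.

Call:
servo_tool(deltas=[[[0.5, -0.5, 5], [0, 0, 0]], [[0.5, -0.5, 9], [0, 0, 0]], [[0.5, -0.5, 13], [0, 0, 0]], [[0.5, -0.5, 17], [0, 0, 0]], [[0.5, -0.5, 17], [0, 0, 0]]])

```text
t: 31.53
ee_pos: [631.1, 50.5, 124.4]
orientation: [2.166, 2.275, -0.001]
ft_force: [1.6, -3.5, -3.9]
width: 7.8
grasp_force: 30.0
```

Call:
servo_tool(deltas=[[[0, 0, 2], [0, 0, 0]], [[0, 0, 4], [0, 0, 0]], [[0, 0, 6], [0, 0, 0]], [[0, 0, 6], [0, 0, 0]]])

```text
t: 31.87
ee_pos: [631.3, 50.6, 119.2]
orientation: [2.166, 2.275, -0.001]
ft_force: [1.1, -5.2, 0.2]
width: 8.0
grasp_force: 30.0
```

Call:
servo_tool(deltas=[[[-1, 0, 5], [0, 0, 0]], [[-1, 0, 10], [0, 0, 0]], [[-1, 0, 15], [0, 0, 0]], [[-1, 0, 20], [0, 0, 0]], [[-1, 0, 20], [0, 0, 0]]])

```text
t: 32.28
ee_pos: [631.2, 50.2, 98.6]
orientation: [-2.166, -2.275, 0.0]
ft_force: [0.9, -1.9, -2.1]
width: 7.5
grasp_force: 30.0
```

Call:
servo_tool(deltas=[[[0, 0, 1], [0, 0, 0]], [[0, 0, 1], [0, 0, 0]]])

```text
t: 32.45
ee_pos: [631.2, 50.2, 98.4]
orientation: [-2.166, -2.275, 0.0]
ft_force: [-2.9, -1.5, 5.3]
width: 7.7
grasp_force: 30.0
```

Call:
servo_tool(deltas=[[[0, 0, 0], [0, 0, 0.05]], [[0, 0, 0], [0, 0, 0.1]], [[0, 0, 0], [0, 0, 0.15]], [[0, 0, 0], [0, 0, 0.18]]])

```text
t: 32.78
ee_pos: [631.1, 50.3, 98.5]
orientation: [-2.364, -2.068, 0.0]
ft_force: [-1.3, -0.9, 5.9]
width: 7.7
grasp_force: 30.0
```

```bash
python3 -c "
from h import *
turn()"
```

```text
turn 0.182 M [-0.22  0.36  0.01] F [-1.3 -0.9  5.9] tcp [631.1  50.3  98.5] w 7.7 q6 0.19
```

Call:
servo_tool(deltas=[[[0, 0, 0], [0, 0, 0.05]], [[0, 0, 0], [0, 0, 0.1]], [[0, 0, 0], [0, 0, 0.1]]])

```text
t: 33.03
ee_pos: [631.0, 50.4, 98.5]
orientation: [-2.465, -1.947, 0.0]
ft_force: [-2.5, -0.6, 5.2]
width: 7.8
grasp_force: 30.0
```

```bash
python3 -c "
from h import *
turn()"
```

```text
turn 0.282 M [-0.24  0.31  0.01] F [-2.5 -0.6  5.2] tcp [631.   50.4  98.5] w 7.8 q6 0.29
```

Call:
servo_tool(deltas=[[[0, 0, 0], [0, 0, 0.04]], [[0, 0, 0], [0, 0, 0.08]], [[0, 0, 0], [0, 0, 0.08]]])

```text
t: 33.28
ee_pos: [631.0, 50.5, 98.4]
orientation: [-2.54, -1.848, 0.0]
ft_force: [-1.2, 0.4, 5.2]
width: 7.4
grasp_force: 30.0
```

```bash
python3 -c "
from h import *
turn()"
```

```text
turn 0.362 M [-0.2   0.38 -0.01] F [-1.2  0.4  5.2] tcp [631.   50.5  98.4] w 7.4 q6 0.37
```

Call:
servo_tool(deltas=[[[0, 0, 0], [0, 0, 0.03]], [[0, 0, 0], [0, 0, 0.06]], [[0, 0, 0], [0, 0, 0.06]]])

```text
t: 33.53
ee_pos: [630.9, 50.5, 98.4]
orientation: [-2.594, -1.771, 0.0]
ft_force: [-1.7, -0.1, 5.8]
width: 7.6
grasp_force: 30.0
```

```bash
python3 -c "
from h import *
turn()"
```

```text
turn 0.421 M [-0.16  0.37  0.01] F [-1.7 -0.1  5.8] tcp [630.9  50.5  98.4] w 7.6 q6 0.43
```

Call:
servo_tool(deltas=[[[0, 0, 0], [0, 0, 0.04]], [[0, 0, 0], [0, 0, 0.08]], [[0, 0, 0], [0, 0, 0.12]], [[0, 0, 0], [0, 0, 0.12]]])

```text
t: 33.87
ee_pos: [630.9, 50.6, 98.5]
orientation: [-2.696, -1.612, 0.0]
ft_force: [-1.8, -0.3, 5.0]
width: 7.3
grasp_force: 30.0
```

```bash
python3 -c "
from h import *
turn()"
```

```text
turn 0.542 M [-0.05  0.48 -0.02] F [-1.8 -0.3  5. ] tcp [630.9  50.6  98.5] w 7.3 q6 0.55
```

Call:
servo_tool(deltas=[[[0, 0, 0], [0, 0, 0.06]], [[0, 0, 0], [0, 0, 0.12]], [[0, 0, 0], [0, 0, 0.18]], [[0, 0, 0], [0, 0, 0.24]], [[0, 0, 0], [0, 0, 0.24]]])

```text
t: 34.28
ee_pos: [630.9, 50.8, 98.4]
orientation: [-2.87, -1.276, 0.001]
ft_force: [-2.4, 0.5, 5.4]
width: 7.8
grasp_force: 30.0
```

```bash
python3 -c "
from h import *
turn()"
```

```text
turn 0.783 M [0.05 0.55 0.  ] F [-2.4  0.5  5.4] tcp [630.9  50.8  98.4] w 7.8 q6 0.79
```

This key turns freely. On to the end stop.

Call:
servo_tool(deltas=[[[0, 0, 0], [0, 0, 0.1]], [[0, 0, 0], [0, 0, 0.2]], [[0, 0, 0], [0, 0, 0.3]], [[0, 0, 0], [0, 0, 0.4]], [[0, 0, 0], [0, 0, 0.46]]])

```text
t: 34.7
ee_pos: [630.8, 51.0, 98.5]
orientation: [-3.085, -0.585, 0.001]
ft_force: [-1.9, 2.0, 6.4]
width: 7.9
grasp_force: 30.0
```

Call:
servo_tool(deltas=[[[0, 0, 0], [0, 0, 0.02]], [[0, 0, 0], [0, 0, 0.05]], [[0, 0, 0], [0, 0, 0.05]]])

```text
t: 34.95
ee_pos: [630.8, 51.1, 98.4]
orientation: [-3.098, -0.513, 0.001]
ft_force: [-2.6, 2.3, 6.3]
width: 7.7
grasp_force: 30.0
```

```bash
python3 -c "
from h import *
turn()"
```

```text
turn 1.291 M [ 0.33  0.6  -0.03] F [-2.6  2.3  6.3] tcp [630.8  51.1  98.4] w 7.7 q6 1.3
```

Call:
servo_tool(deltas=[[[0, 0, 0], [0, 0, 0.03]], [[0, 0, 0], [0, 0, 0.05]], [[0, 0, 0], [0, 0, 0.05]]])

```text
t: 35.2
ee_pos: [630.8, 51.0, 98.5]
orientation: [-3.11, -0.436, 0.001]
ft_force: [-2.0, 1.3, 6.0]
width: 7.6
grasp_force: 30.0
```

```bash
python3 -c "
from h import *
turn()"
```

```text
turn 1.341 M [0.31 0.54 0.01] F [-2.   1.3  6. ] tcp [630.8  51.   98.5] w 7.6 q6 1.35
```

Call:
servo_tool(deltas=[[[0, 0, 0], [0, 0, 0.03]], [[0, 0, 0], [0, 0, 0.05]], [[0, 0, 0], [0, 0, 0.05]]])

```text
t: 35.45
ee_pos: [630.8, 50.9, 98.5]
orientation: [-3.12, -0.36, 0.001]
ft_force: [-2.1, 2.4, 6.5]
width: 7.5
grasp_force: 30.0
```

```bash
python3 -c "
from h import *
turn()"
```

```text
turn 1.39 M [0.25 0.55 0.32] F [-2.1  2.4  6.5] tcp [630.8  50.9  98.5] w 7.5 q6 1.4
```

Against the end stop: unlocked, with slot play explaining the lag. I leave the key in, release it, and go to the drawer pull with the tool turned to pinch across y.

Call:
servo_tool(deltas=[[[0, 0, 0], [0, 0, -0.04]], [[0, 0, 0], [0, 0, -0.04]]])

```text
t: 35.62
ee_pos: [630.9, 50.8, 98.4]
orientation: [-3.112, -0.425, 0.001]
ft_force: [-2.2, 1.6, 5.3]
width: 7.7
grasp_force: 30.0
```

Call:
servo_tool(deltas=[[[0, 0, 0], [0, 0, 0]], [[0, 0, 0], [0, 0, 0]], [[0, 0, 0], [0, 0, 0]], [[0, 0, 0], [0, 0, 0]], [[0, 0, 0], [0, 0, 0]]], grip=0.1)

```text
t: 36.03
ee_pos: [631.1, 50.1, 98.0]
orientation: [-3.113, -0.422, 0.001]
ft_force: [-0.5, 0.2, -0.3]
width: 37.3
grasp_force: 0.0
```

Call:
servo_tool(deltas=[[[0, 0, -20], [0, 0, 0]], [[0, 0, -50], [0, 0, 0]], [[0, 0, -85], [0, 0, 0.08]], [[0, 0, -100], [0, 0, 0.17]], [[0, 0, -100], [0, 0, 0.17]]])

```text
t: 36.45
ee_pos: [633.8, 50.2, 202.7]
orientation: [-3.138, -0.151, -0.012]
ft_force: [1.1, -0.1, 0.5]
width: 39.5
grasp_force: 0.0
```

Call:
servo_tool(deltas=[[[-30, 0, 0], [0, 0, 0]], [[-60, 0, 0], [0, 0, 0]], [[-92, 0, 0], [0, 0, 0]], [[-92, 0, 0], [0, 0, 0]], [[-92, 0, 0], [0, 0, 0]]])

```text
t: 36.87
ee_pos: [537.9, 40.7, 197.2]
orientation: [-3.138, -0.159, 0.003]
ft_force: [0.3, 0.4, -0.4]
width: 39.5
grasp_force: 0.0
```

Call:
servo_tool(deltas=[[[0, 0, 35], [0, 0, 0]], [[0, 0, 70], [0, 0, 0]], [[0, 0, 100], [0, 0, 0]], [[0, 0, 120], [0, 0, 0]], [[0, 0, 120], [0, 0, 0]]])

```text
t: 37.28
ee_pos: [537.8, 40.8, 73.7]
orientation: [3.138, 0.159, -0.011]
ft_force: [-0.6, 0.3, -0.8]
width: 39.5
grasp_force: 0.0
```

```bash
python3 -c "
from h import *
state()
for n in('top','side'):
    p=get_image(n);W=cloud(p);X,Y,Z=W[...,0],W[...,1],W[...,2]
    m=(X>515)&(X<556)&(Y>20)&(Y<75)&(Z>20)&(Z<60);print(n,m.sum(),cv2.minAreaRect(W[m][:,:2].astype(np.float32)) if m.sum() else '')
"
```

```text
t 37.28 tcp [537.8  40.8  73.7] x [ 0.995  0.101 -0.007] y [ 0.101 -0.995 -0.   ] z [-0.007 -0.    -1.   ] F [-0.6  0.3 -0.8] w 39.5 g 0.0 q [0.05 0.52 1.9  0.   0.72 1.52]
top 0 
side 68 ((543.2914428710938, 44.19818878173828), (24.613676071166992, 9.9797945022583), 11.602094650268555)
```

Call:
servo_tool(deltas=[[[1.6, -5.6, 0], [0, 0, 0.052]], [[1.6, -5.6, 0], [0, 0, 0.052]], [[1.6, -5.6, 20], [0, 0, 0.052]], [[1.6, -5.6, 40], [0, 0, 0.052]], [[1.6, -5.6, 55], [0, 0, 0.052]]])

```text
t: 37.8
ee_pos: [542.2, 46.6, 24.0]
orientation: [-3.141, -0.078, -0.005]
ft_force: [-0.5, -0.7, -0.5]
width: 39.5
grasp_force: 0.0
```

Call:
servo_tool(deltas=[[[0, 0, 0], [0, 0, 0]], [[0, 0, 0], [0, 0, 0]], [[0, 0, 0], [0, 0, 0]], [[0, 0, 0], [0, 0, 0]], [[0, 0, 0], [0, 0, 0]]], grip=1)

```text
t: 38.22
ee_pos: [541.6, 46.8, 24.5]
orientation: [-3.14, -0.075, -0.003]
ft_force: [-3.0, 3.6, 7.4]
width: 9.7
grasp_force: 23.0
```

Call:
servo_tool(deltas=[[[0, 0, 0], [0, 0, 0]], [[0, 0, 0], [0, 0, 0]]])

```text
t: 38.38
ee_pos: [541.6, 46.8, 24.5]
orientation: [-3.14, -0.075, -0.003]
ft_force: [-1.9, 1.0, 7.6]
width: 9.7
grasp_force: 30.0
```

```bash
python3 -c "
from h import *
state()"
```

```text
t 38.38 tcp [541.6  46.8  24.5] x [0.999 0.048 0.002] y [ 0.048 -0.999 -0.   ] z [ 0.002  0.    -1.   ] F [-1.9  1.   7.6] w 9.7 g 30.0 q [0.06 0.61 1.91 0.   0.62 1.59]
```

Pull gripped (9.7 mm). Drawing the drawer open 113 mm.

Call:
servo_tool(deltas=[[[-5, 0, -1], [0, 0, 0]], [[-12, 0, -1], [0, 0, 0]], [[-20, 0, -1], [0, 0, 0]], [[-30, 0, -1], [0, 0, 0]], [[-40, 0, -1], [0, 0, 0]]])

```text
t: 38.8
ee_pos: [500.5, 44.7, 24.5]
orientation: [-3.141, -0.075, -0.003]
ft_force: [3.5, 0.6, 0.6]
width: 9.6
grasp_force: 30.0
```

Call:
servo_tool(deltas=[[[-15, 0, 0], [0, 0, 0]], [[-30, 0, 0], [0, 0, 0]], [[-45, 0, 0], [0, 0, 0]], [[-60, 0, 0], [0, 0, 0]], [[-73, 0, 0], [0, 0, 0]]])

```text
t: 39.22
ee_pos: [426.6, 41.1, 24.5]
orientation: [3.141, 0.075, 0.001]
ft_force: [2.1, 0.1, -0.6]
width: 9.8
grasp_force: 30.0
```

Call:
servo_tool(deltas=[[[0, 0, 0], [0, 0, 0]], [[0, 0, 0], [0, 0, 0]]])

```text
t: 39.38
ee_pos: [424.0, 41.0, 24.5]
orientation: [3.14, 0.075, -0.009]
ft_force: [-7.8, -0.6, 14.2]
width: 9.6
grasp_force: 30.0
```

Call:
servo_tool(deltas=[[[0, 0, 0], [0, 0, 0]], [[0, 0, 0], [0, 0, 0]], [[0, 0, 0], [0, 0, 0]], [[0, 0, 0], [0, 0, 0]], [[0, 0, 0], [0, 0, 0]]], grip=0.2)

```text
t: 39.8
ee_pos: [427.8, 41.2, 24.2]
orientation: [3.141, 0.075, -0.0]
ft_force: [0.1, -0.1, 0.0]
width: 34.7
grasp_force: 0.0
```

Call:
servo_tool(deltas=[[[0, 0, -30], [0, 0, 0]], [[0, 0, -65], [0, 0, 0]], [[0, 0, -100], [0, 0, 0]], [[0, 30, -125], [0, 0, 0]], [[0, 60, -125], [0, 0, 0]]])

```text
t: 40.22
ee_pos: [433.8, -18.7, 153.7]
orientation: [3.14, 0.081, 0.013]
ft_force: [2.0, 0.2, -0.6]
width: 35.1
grasp_force: 0.0
```

Call:
servo_tool(deltas=[[[0, 40, 0], [0, 0, 0]], [[0, 80, 0], [0, 0, 0]], [[0, 120, 0], [0, 0, 0]], [[0, 160, 0], [0, 0, 0]], [[0, 160, 0], [0, 0, 0]]], grip=-0.36)

```text
t: 40.63
ee_pos: [439.4, -184.4, 149.7]
orientation: [3.138, 0.068, 0.004]
ft_force: [0.8, 0.6, -0.2]
width: 59.4
grasp_force: 0.0
```

```bash
python3 -c "
from h import *
state();chocs('side');chocs('top')
p=get_image('top');cv2.imwrite('pics/t4.png',cv2.resize(p['frame'][110:270,130:380],None,fx=3,fy=3,interpolation=cv2.INTER_CUBIC))
"
```

```text
t 40.63 tcp [ 439.4 -184.4  149.7] x [0.999 0.043 0.003] y [ 0.043 -0.999  0.002] z [ 0.003 -0.002 -1.   ] F [ 0.8  0.6 -0.2] w 59.4 g 0.0 q [-0.42  0.32  2.01 -0.    0.81  1.11]
side 137 [493.6 -33.7] 34.9
side 152 [ 519.1 -262.1] 18.6
side 188 [ 446.8 -300.2] 19.2
```

View pics/t4.png

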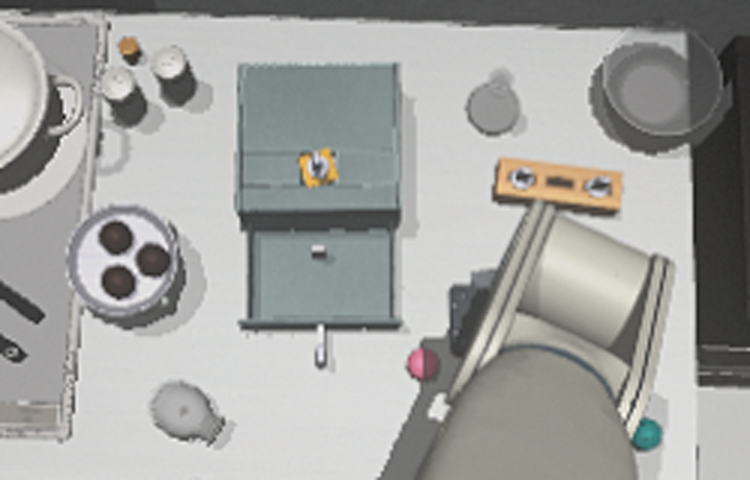

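The drawer is open with the catch post at crop px (318,252). Three pieces are in the pan, the key is in the lock, and the third key is standing. Picking the piece at (447, -299).

Call:
servo_tool(deltas=[[[1, 40, 0], [0, 0, 0]], [[2, 80, 0], [0, 0, 0]], [[2.6, 121, 20], [0, 0, 0]], [[2.6, 121, 50], [0, 0, 0]], [[2.6, 121, 80], [0, 0, 0]]])

```text
t: 41.2
ee_pos: [448.1, -300.2, 69.0]
orientation: [3.139, 0.075, 0.004]
ft_force: [0.4, -0.2, 0.1]
width: 59.6
grasp_force: 0.0
```

Call:
servo_tool(deltas=[[[0, 0, 0], [0, 0, 0]], [[0, 0, 0], [0, 0, 0]], [[0, 0, 0], [0, 0, 0]]])

```text
t: 41.45
ee_pos: [447.4, -298.1, 70.2]
orientation: [3.141, 0.078, 0.0]
ft_force: [0.8, 0.2, 1.1]
width: 59.4
grasp_force: 0.0
```

```bash
python3 -c "
from h import *
state();chocs('side')"
```

```text
t 41.45 tcp [ 447.4 -298.1   70.2] x [0.999 0.05  0.   ] y [ 0.05  -0.999  0.   ] z [ 0. -0. -1.] F [0.8 0.2 1.1] w 59.4 g 0.0 q [-0.61  0.53  1.91  0.    0.7   0.91]
side 298 [520.1 -35.7] 59.8
side 228 [ 447.1 -300.2] 19.2
```

Call:
servo_tool(deltas=[[[0, 0, 25], [0, 0, 0]], [[0, 0, 45], [0, 0, 0]], [[0, 0, 60], [0, 0, 0]], [[0, 0, 60], [0, 0, 0]]])

```text
t: 41.83
ee_pos: [446.5, -298.3, 8.9]
orientation: [-3.14, -0.077, 0.002]
ft_force: [0.3, 0.4, 0.2]
width: 59.9
grasp_force: 0.0
```

Call:
servo_tool(deltas=[[[0, 0, 0], [0, 0, 0]], [[0, 0, 0], [0, 0, 0]], [[0, 0, 0], [0, 0, 0]], [[0, 0, 0], [0, 0, 0]], [[0, 0, 0], [0, 0, 0]]], grip=1)

```text
t: 42.25
ee_pos: [447.6, -299.8, 10.7]
orientation: [3.139, 0.075, 0.003]
ft_force: [0.1, 1.9, 7.8]
width: 37.1
grasp_force: 30.0
```

Call:
servo_tool(deltas=[[[0, 0, -15], [0, 0, 0]], [[0, 0, -45], [0, 0, 0]], [[0, 0, -85], [0, 0, 0]], [[5, -20, -120], [0, 0, 0]], [[15, -60, -140], [0, 0, 0]]])

```text
t: 42.67
ee_pos: [460.1, -245.1, 151.9]
orientation: [3.137, 0.069, 0.009]
ft_force: [1.1, -0.4, -0.6]
width: 36.8
grasp_force: 30.0
```

Call:
servo_tool(deltas=[[[10, -38, 0], [0, 0, 0]], [[20, -76, 0], [0, 0, 0]], [[30, -114, 0], [0, 0, 0]], [[40, -152, 0], [0, 0, 0]], [[50, -190, 0], [0, 0, 0]]])

```text
t: 43.08
ee_pos: [499.1, -48.4, 148.2]
orientation: [3.141, 0.074, 0.002]
ft_force: [0.3, -1.0, -0.3]
width: 36.8
grasp_force: 30.0
```

Call:
servo_tool(deltas=[[[4, -30, 0], [0, 0, 0]], [[7, -51, 0], [0, 0, 0]], [[7, -51, 0], [0, 0, 0]], [[7, -51, 0], [0, 0, 0]], [[7, -51, 0], [0, 0, 0]]])

```text
t: 43.5
ee_pos: [503.4, 0.6, 147.7]
orientation: [3.14, 0.075, 0.0]
ft_force: [0.1, -0.2, -1.6]
width: 36.7
grasp_force: 30.0
```

```bash
python3 -c "
from h import *
state()
p=get_image('side');W=cloud(p);X,Y,Z=W[...,0],W[...,1],W[...,2]
m=(X>440)&(X<475)&(abs(Y-45)<110)&(Z>40)&(Z<52);print('panel top',m.sum(),np.median(X[m]),np.percentile(Y[m],[2,98]))
m=(X>485)&(X<560)&(abs(Y-45)<70)&(Z<15);print('floor',m.sum(),np.median(Z[m]))
"
```

```text
t 43.5 tcp [503.4   0.6 147.7] x [0.999 0.048 0.   ] y [ 0.048 -0.999  0.   ] z [ 0. -0. -1.] F [ 0.1 -0.2 -1.6] w 36.7 g 30.0 q [-0.02  0.36  1.95 -0.    0.83  1.5 ]
panel top 154 461.6008136687519 [-51.49002887 130.3828625 ]
floor 685 4.691077418389455
```

Call:
servo_tool(deltas=[[[0, -4.5, 35], [0, 0, 0]], [[0, -4.5, 70], [0, 0, 0]], [[0, -4.5, 100], [0, 0, 0]], [[0, -4.5, 100], [0, 0, 0]]])

```text
t: 43.88
ee_pos: [499.5, 4.4, 43.0]
orientation: [-3.141, -0.072, 0.014]
ft_force: [-0.5, 0.1, -0.7]
width: 37.2
grasp_force: 30.0
```

Call:
servo_tool(deltas=[[[0, 0, 12], [0, 0, 0]], [[0, 0, 22], [0, 0, 0]], [[0, 0, 30], [0, 0, 0]], [[0, 0, 30], [0, 0, 0]]])

```text
t: 44.22
ee_pos: [503.0, 5.1, 17.1]
orientation: [-3.141, -0.074, 0.001]
ft_force: [0.1, 0.0, -1.7]
width: 36.7
grasp_force: 30.0
```

Call:
servo_tool(deltas=[[[0, 0, 0], [0, 0, 0]], [[0, 0, 0], [0, 0, 0]], [[0, 0, 0], [0, 0, 0]], [[0, 0, 0], [0, 0, 0]]], grip=-0.07)

```text
t: 44.55
ee_pos: [503.8, 5.7, 18.1]
orientation: [3.141, 0.075, 0.002]
ft_force: [0.8, 0.2, 0.9]
width: 46.8
grasp_force: 0.0
```

Call:
servo_tool(deltas=[[[0, 0, -15], [0, 0, 0]], [[0, 0, -45], [0, 0, 0]], [[0, 0, -85], [0, 0, 0]], [[0, 0, -120], [0, 0, 0]], [[0, 30, -133], [0, 0, 0]]])

```text
t: 44.97
ee_pos: [507.0, -21.9, 155.3]
orientation: [-3.14, -0.081, -0.01]
ft_force: [1.3, 0.3, -0.1]
width: 47.1
grasp_force: 0.0
```

Call:
servo_tool(deltas=[[[0, 40, 0], [0, 0, 0]], [[0, 80, 0], [0, 0, 0]], [[0, 120, 0], [0, 0, 0]], [[0, 160, 0], [0, 0, 0]], [[0, 160, 0], [0, 0, 0]]], grip=-0.36)

```text
t: 45.38
ee_pos: [513.4, -190.0, 151.5]
orientation: [3.138, 0.068, 0.005]
ft_force: [1.0, -0.1, 0.3]
width: 59.3
grasp_force: 0.0
```

Call:
servo_tool(deltas=[[[0, 0, 0], [0, 0, 0]], [[0, 0, 0], [0, 0, 0]]])

```text
t: 45.55
ee_pos: [512.0, -183.8, 150.5]
orientation: [-3.14, -0.074, 0.001]
ft_force: [0.2, 0.6, 0.5]
width: 59.8
grasp_force: 0.0
```

```bash
python3 -c "
from h import *
state();chocs('side');chocs('top')
p=get_image('side');W=cloud(p);X,Y,Z=W[...,0],W[...,1],W[...,2]
m=(X>470)&(X<560)&(abs(Y-45)<75)&(Z>18)&(Z<40);P=W[m];print('in drawer',len(P),np.median(P,0) if len(P) else '')
"
```

```text
t 45.55 tcp [ 512.  -183.8  150.5] x [ 0.999  0.047 -0.   ] y [ 0.047 -0.999 -0.   ] z [-0.  0. -1.] F [0.2 0.6 0.5] w 59.8 g 0.0 q [-0.37  0.4   1.86  0.    0.88  1.16]
side 318 [529.8 -34.4] 70.5
side 178 [ 519.4 -262.2] 18.6
in drawer 148 [5.02411310e+02 3.81772237e-01 2.82168436e+01]
```

Call:
servo_tool(deltas=[[[2, 38, 0], [0, 0, 0]], [[3.3, 76.5, 20], [0, 0, 0]], [[3.3, 76.5, 55], [0, 0, 0]], [[3.3, 76.5, 95], [0, 0, 0]], [[3.3, 76.5, 110], [0, 0, 0]]])

```text
t: 46.12
ee_pos: [517.2, -258.5, 36.3]
orientation: [-3.138, -0.076, 0.007]
ft_force: [-0.6, 0.6, -0.2]
width: 59.7
grasp_force: 0.0
```

Call:
servo_tool(deltas=[[[0, 0, 10], [0, 0, 0]], [[0, 0, 20], [0, 0, 0]], [[0, 0, 30], [0, 0, 0]], [[0, 0, 30], [0, 0, 0]]])

```text
t: 46.45
ee_pos: [519.3, -259.7, 9.6]
orientation: [-3.14, -0.077, 0.001]
ft_force: [-0.0, 0.1, -0.1]
width: 59.5
grasp_force: 0.0
```

Call:
servo_tool(deltas=[[[0, 0, 0], [0, 0, 0]], [[0, 0, 0], [0, 0, 0]], [[0, 0, 0], [0, 0, 0]], [[0, 0, 0], [0, 0, 0]], [[0, 0, 0], [0, 0, 0]]], grip=1)

```text
t: 46.87
ee_pos: [519.9, -260.6, 11.4]
orientation: [3.14, 0.075, 0.002]
ft_force: [0.3, 0.9, 4.9]
width: 36.9
grasp_force: 30.0
```

Call:
servo_tool(deltas=[[[0, 0, -15], [0, 0, 0]], [[0, 0, -45], [0, 0, 0]], [[0, 0, -85], [0, 0, 0]], [[0, -20, -120], [0, 0, 0]], [[0, -60, -140], [0, 0, 0]]])

```text
t: 47.28
ee_pos: [519.1, -206.0, 153.4]
orientation: [3.137, 0.069, 0.01]
ft_force: [1.0, -0.1, 0.5]
width: 36.8
grasp_force: 30.0
```

Call:
servo_tool(deltas=[[[0, -40, 0], [0, 0, 0]], [[0, -80, 0], [0, 0, 0]], [[0, -120, 0], [0, 0, 0]], [[-1, -160, 0], [0, 0, 0]], [[-2, -200, 0], [0, 0, 0]]])

```text
t: 47.7
ee_pos: [504.6, -1.9, 149.5]
orientation: [3.141, 0.074, 0.001]
ft_force: [0.4, 0.5, -0.4]
width: 36.9
grasp_force: 30.0
```

Call:
servo_tool(deltas=[[[0, -40, 0], [0, 0, 0]], [[0, -75, 0], [0, 0, 0]], [[0, -85.5, 0], [0, 0, 0]], [[0, -85.5, 0], [0, 0, 0]], [[0, -85.5, 0], [0, 0, 0]]])

```text
t: 48.12
ee_pos: [500.9, 81.9, 149.2]
orientation: [3.14, 0.078, 0.0]
ft_force: [0.7, -0.3, -1.2]
width: 36.9
grasp_force: 30.0
```

Call:
servo_tool(deltas=[[[0, 0, 0], [0, 0, 0]], [[0, 0, 0], [0, 0, 0]]])

```text
t: 48.28
ee_pos: [501.1, 80.5, 149.1]
orientation: [3.141, 0.072, -0.0]
ft_force: [-0.0, 0.1, -1.0]
width: 36.8
grasp_force: 30.0
```

Call:
servo_tool(deltas=[[[0, -2, 35], [0, 0, 0]], [[0, -2, 70], [0, 0, 0]], [[0, -2, 100], [0, 0, 0]], [[0, -2, 100], [0, 0, 0]]])

```text
t: 48.62
ee_pos: [497.3, 82.0, 44.5]
orientation: [3.14, 0.072, -0.014]
ft_force: [-1.5, -0.1, -1.2]
width: 36.7
grasp_force: 30.0
```

Call:
servo_tool(deltas=[[[0, 0, 12], [0, 0, 0]], [[0, 0, 22], [0, 0, 0]], [[0, 0, 31], [0, 0, 0]], [[0, 0, 31], [0, 0, 0]]])

```text
t: 48.95
ee_pos: [500.8, 83.6, 17.6]
orientation: [3.141, 0.074, -0.001]
ft_force: [-0.6, -0.3, -0.1]
width: 36.8
grasp_force: 30.0
```

Call:
servo_tool(deltas=[[[0, 0, 0], [0, 0, 0]], [[0, 0, 0], [0, 0, 0]], [[0, 0, 0], [0, 0, 0]], [[0, 0, 0], [0, 0, 0]]], grip=-0.07)

```text
t: 49.28
ee_pos: [501.4, 84.1, 18.8]
orientation: [-3.141, -0.075, -0.002]
ft_force: [0.1, -0.2, 0.2]
width: 46.8
grasp_force: 0.0
```

Call:
servo_tool(deltas=[[[0, 0, -15], [0, 0, 0]], [[0, 0, -45], [0, 0, 0]], [[0, 0, -75], [0, 0, 0]], [[-20, 10, -90], [0, 0, 0]], [[-50, 25, -90], [0, 0, 0]]])

```text
t: 49.7
ee_pos: [456.9, 57.4, 111.9]
orientation: [-3.14, -0.077, -0.016]
ft_force: [0.9, 0.0, -0.9]
width: 46.8
grasp_force: 0.0
```

Call:
servo_tool(deltas=[[[-25, 12.8, 0], [0, 0, 0]], [[-25, 12.8, 0], [0, 0, 0]], [[-25, 12.8, 0], [0, 0, 0]]])

```text
t: 49.95
ee_pos: [427.0, 42.2, 108.7]
orientation: [-3.141, -0.074, -0.001]
ft_force: [0.3, 0.5, -0.3]
width: 46.9
grasp_force: 0.0
```

```bash
python3 -c "
from h import *
state()
p=get_image('side');W=cloud(p);X,Y,Z=W[...,0],W[...,1],W[...,2];f=p['frame'].astype(int)
cv2.imwrite('pics/d1.png',cv2.resize(p['frame'][130:250,200:350],None,fx=5,fy=5,interpolation=cv2.INTER_CUBIC))
rimfit()"
```

```text
t 49.95 tcp [427.   42.2 108.7] x [0.999 0.047 0.001] y [ 0.047 -0.999 -0.   ] z [ 0.001  0.    -1.   ] F [ 0.3  0.5 -0.3] w 46.9 g 0.0 q [0.07 0.33 2.13 0.   0.68 1.59]
top 178 rimz p90,p50 [85.  81.5] ((519.4159545898438, 273.55535888671875), 65.06238555908203)
side 42 rimz p90,p50 [82.2 80.1] ((566.31494140625, 252.49534606933594), 41.18830871582031)
```

View pics/d1.png

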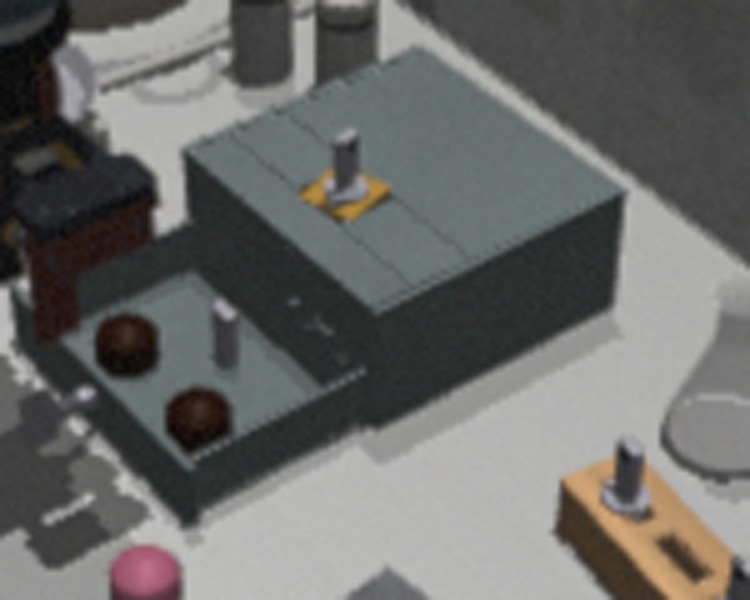

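Both pieces lie in the drawer (crop px 128,345 and 198,418). Gripping the pull and pushing it shut.

Call:
servo_tool(deltas=[[[0.5, 1, 30], [0, 0, 0]], [[0.5, 1, 60], [0, 0, 0]], [[0.5, 1, 75], [0, 0, 0]], [[0.5, 1, 83], [0, 0, 0]], [[0.5, 1, 83], [0, 0, 0]]])

```text
t: 50.52
ee_pos: [428.0, 41.8, 23.5]
orientation: [3.141, 0.076, -0.004]
ft_force: [-0.5, 0.2, 0.3]
width: 47.1
grasp_force: 0.0
```

Call:
servo_tool(deltas=[[[0, 0, 0], [0, 0, 0]], [[0, 0, 0], [0, 0, 0]], [[0, 0, 0], [0, 0, 0]], [[0, 0, 0], [0, 0, 0]], [[0, 0, 0], [0, 0, 0]]], grip=1)

```text
t: 50.93
ee_pos: [428.9, 41.6, 25.8]
orientation: [-3.141, -0.075, -0.002]
ft_force: [-0.0, -0.0, -0.0]
width: 17.1
grasp_force: 0.0
```

Call:
servo_tool(deltas=[[[0, 0, 0], [0, 0, 0]], [[0, 0, 0], [0, 0, 0]], [[0, 0, 0], [0, 0, 0]]])

```text
t: 51.18
ee_pos: [428.7, 41.6, 25.6]
orientation: [-3.141, -0.075, -0.001]
ft_force: [-0.8, 0.3, 5.2]
width: 9.8
grasp_force: 30.0
```

Call:
servo_tool(deltas=[[[5, 0, 0], [0, 0, 0]], [[15, 0, 0], [0, 0, 0]], [[28, 0, 0], [0, 0, 0]], [[42, 0, 0], [0, 0, 0]], [[56, 0, 0], [0, 0, 0]]])

```text
t: 51.6
ee_pos: [479.3, 44.0, 24.7]
orientation: [3.14, 0.075, -0.015]
ft_force: [-5.6, -0.1, 2.2]
width: 9.9
grasp_force: 30.0
```

Call:
servo_tool(deltas=[[[14, 0, 0], [0, 0, 0]], [[28, 0, 0], [0, 0, 0]], [[40, 0, 0], [0, 0, 0]], [[50, 0, 0], [0, 0, 0]], [[55, 0, 0], [0, 0, 0]]])

```text
t: 52.02
ee_pos: [537.7, 46.8, 24.8]
orientation: [3.141, 0.075, -0.007]
ft_force: [-7.4, -0.2, 7.1]
width: 9.9
grasp_force: 30.0
```

Call:
servo_tool(deltas=[[[2, 0, 0], [0, 0, 0]], [[4, 0, 0], [0, 0, 0]], [[4, 0, 0], [0, 0, 0]]])

```text
t: 52.27
ee_pos: [539.5, 46.9, 24.7]
orientation: [3.14, 0.075, -0.012]
ft_force: [-10.3, -0.5, 9.9]
width: 9.6
grasp_force: 30.0
```

Call:
servo_tool(deltas=[[[2, 0, 0], [0, 0, 0]], [[4, 0, 0], [0, 0, 0]], [[4, 0, 0], [0, 0, 0]]])

```text
t: 52.52
ee_pos: [544.8, 47.1, 24.8]
orientation: [3.141, 0.075, -0.007]
ft_force: [-5.5, -0.8, 3.6]
width: 9.6
grasp_force: 30.0
```

Call:
servo_tool(deltas=[[[1, 0, 0], [0, 0, 0]], [[2, 0, 0], [0, 0, 0]], [[2, 0, 0], [0, 0, 0]], [[2, 0, 0], [0, 0, 0]]])

```text
t: 52.85
ee_pos: [545.4, 47.2, 24.7]
orientation: [3.14, 0.075, -0.011]
ft_force: [-9.8, -0.5, 9.4]
width: 9.8
grasp_force: 30.0
```

Call:
servo_tool(deltas=[[[2, 0, 0], [0, 0, 0]], [[3, 0, 0], [0, 0, 0]], [[3, 0, 0], [0, 0, 0]], [[3, 0, 0], [0, 0, 0]]])

```text
t: 53.18
ee_pos: [548.5, 47.4, 24.8]
orientation: [3.141, 0.075, -0.011]
ft_force: [-10.3, 0.7, 8.6]
width: 9.6
grasp_force: 30.0
```

```bash
python3 -c "
from h import *
state()
for n in('top','side'):
    p=get_image(n);W=cloud(p);X,Y,Z=W[...,0],W[...,1],W[...,2]
    m=(X>545)&(X<600)&(Y>70)&(Y<135)&(Z>38)&(Z<52) if n=='top' else (X>545)&(X<600)&(Y>-40)&(Y<20)&(Z>38)&(Z<52)
    print(n,m.sum(),np.percentile(X[m],[5,50,95]) if m.sum() else '')
cv2.imwrite('pics/d2.png',cv2.resize(p['frame'][130:250,200:350],None,fx=5,fy=5,interpolation=cv2.INTER_CUBIC))
"
```

```text
t 53.18 tcp [548.5  47.4  24.8] x [ 0.999  0.048 -0.007] y [ 0.048 -0.999 -0.   ] z [-0.007 -0.    -1.   ] F [-10.3   0.7   8.6] w 9.6 g 30.0 q [0.06 0.62 1.89 0.   0.64 1.59]
top 0 
side 67 [577.81384855 580.68183807 586.95590249]
```

View pics/d2.png

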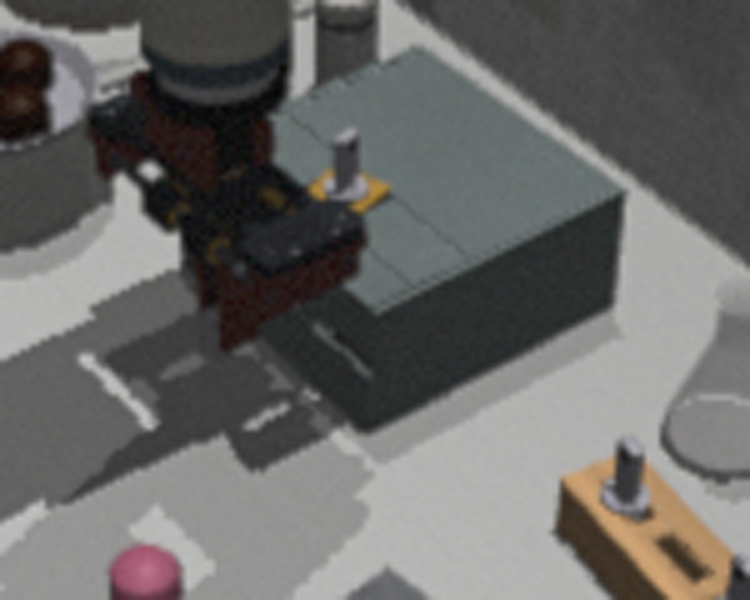

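Call:
servo_tool(deltas=[[[0, 0, 0], [0, 0, 0]], [[0, 0, 0], [0, 0, 0]], [[0, 0, 0], [0, 0, 0]], [[0, 0, 0], [0, 0, 0]], [[0, 0, 0], [0, 0, 0]]], grip=0.2)

```text
t: 53.7
ee_pos: [552.6, 47.5, 25.1]
orientation: [-3.141, -0.075, -0.001]
ft_force: [-0.1, -1.0, 0.9]
width: 34.5
grasp_force: 0.0
```

Call:
servo_tool(deltas=[[[0, 0, -20], [0, 0, 0]], [[0, 0, -40], [0, 0, 0]], [[-30, 0, -55], [0, 0, 0]], [[-60, 0, -55], [0, 0, 0]], [[-60, 0, -55], [0, 0, 0]]])

```text
t: 54.12
ee_pos: [486.6, 44.3, 80.1]
orientation: [3.14, 0.075, -0.008]
ft_force: [-0.9, 0.5, -0.4]
width: 34.9
grasp_force: 0.0
```

Call:
servo_tool(deltas=[[[0, 0, 0], [0, 0, 0]], [[0, 0, 0], [0, 0, 0]], [[0, 0, 0], [0, 0, 0]], [[0, 0, 0], [0, 0, 0]], [[0, 0, 0], [0, 0, 0]]], grip=1)

```text
t: 54.53
ee_pos: [493.1, 44.7, 79.9]
orientation: [-3.141, -0.075, -0.0]
ft_force: [-0.1, 0.3, -0.3]
width: 5.1
grasp_force: 0.0
```

```bash
python3 -c "
from h import *
state()
for n in('top','side'):
    p=get_image(n);W=cloud(p);X,Y,Z=W[...,0],W[...,1],W[...,2]
    m=(X>510)&(X<560)&(abs(Y-46)<14)&(Z>40)&(Z<54)
    print(n,'paddle top',m.sum(),np.percentile(X[m],[5,50,95]) if m.sum() else '',np.median(Y[m]))
    m=(X>545)&(X<600)&(Y>70)&(Y<135)&(Z>25)&(Z<52)
    print(n,m.sum(),np.percentile(X[m],[5,50,95]) if m.sum() else '')
"
```

```text
t 54.53 tcp [493.1  44.7  79.9] x [0.999 0.048 0.   ] y [ 0.048 -0.999 -0.   ] z [ 0.  0. -1.] F [-0.1  0.3 -0.3] w 5.1 g 0.0 q [ 0.07  0.46  2.   -0.    0.68  1.59]
top paddle top 0  nan
top 0 
side paddle top 25 [531.65206562 539.99787826 549.53630734] 42.71256479170711
side 38 [574.08826081 575.71977346 580.03258449]
  return _methods._mean(a, axis=axis, dtype=dtype,
  ret = ret.dtype.type(ret / rcount)
```

Call:
servo_tool(deltas=[[[0, -1.5, 20], [0, 0, 0]], [[0, -1.5, 40], [0, 0, 0]], [[0, -1.5, 50], [0, 0, 0]], [[0, -1.5, 50], [0, 0, 0]]])

```text
t: 54.97
ee_pos: [490.7, 46.0, 28.2]
orientation: [3.14, 0.075, -0.006]
ft_force: [-0.7, -0.9, -0.1]
width: 0.4
grasp_force: 0.0
```

Call:
servo_tool(deltas=[[[6, 0, 0], [0, 0, 0]], [[12, 0, 0], [0, 0, 0]], [[18, 0, 0], [0, 0, 0]], [[22, 0, 0], [0, 0, 0]], [[22, 0, 0], [0, 0, 0]]])

```text
t: 55.38
ee_pos: [516.2, 47.3, 30.9]
orientation: [-3.141, -0.075, -0.004]
ft_force: [0.5, 0.1, 0.7]
width: 0.5
grasp_force: 0.0
```

Call:
servo_tool(deltas=[[[2, 0, 0], [0, 0, 0]], [[4, 0, 0], [0, 0, 0]], [[6, 0, 0], [0, 0, 0]], [[6, 0, 0], [0, 0, 0]]])

```text
t: 55.72
ee_pos: [518.4, 47.4, 29.9]
orientation: [3.141, 0.075, -0.006]
ft_force: [-4.4, -1.0, 3.9]
width: 0.5
grasp_force: 2.2
```

Call:
servo_tool(deltas=[[[2, 0, 0], [0, 0, 0]], [[4, 0, 0], [0, 0, 0]], [[4, 0, 0], [0, 0, 0]]])

```text
t: 55.97
ee_pos: [518.4, 47.4, 29.4]
orientation: [3.14, 0.075, -0.018]
ft_force: [-13.9, -0.0, 12.0]
width: 0.8
grasp_force: 7.4
```

The drawer holds firm at 14 N, so it is fully home. Back to the key.

Call:
servo_tool(deltas=[[[-10, 0, 0], [0, 0, 0]], [[-20, 0, -20], [0, 0, 0]], [[-20, 0, -60], [0, 0, 0]], [[-20, 0, -100], [0, 0, 0]], [[-20, 0, -140], [0, 0, 0]]], grip=0.1)

```text
t: 56.38
ee_pos: [503.4, 46.7, 171.3]
orientation: [3.141, 0.075, -0.001]
ft_force: [1.6, 0.6, -0.9]
width: 30.2
grasp_force: 0.0
```

Call:
servo_tool(deltas=[[[30, 0, -30], [0, 0, 0]], [[60, 0, -30], [0, 0, 0]], [[95, 0, -30], [0, 0, 0]], [[126, 2, -30], [0, 0, 0]], [[126, 2, -30], [0, 0, 0]]])

```text
t: 56.8
ee_pos: [635.4, 50.7, 200.8]
orientation: [-3.141, -0.075, -0.009]
ft_force: [-0.8, 0.7, 0.8]
width: 39.3
grasp_force: 0.0
```

Call:
servo_tool(deltas=[[[0, 0, 0], [0, 0, -0.11]], [[0, 0, 0], [0, 0, -0.222]], [[0, 0, 0], [0, 0, -0.222]], [[0, 0, 0], [0, 0, -0.222]]])

```text
t: 57.13
ee_pos: [629.4, 50.7, 199.8]
orientation: [-3.114, -0.417, 0.001]
ft_force: [-0.7, -0.5, 0.8]
width: 39.9
grasp_force: 0.0
```

```bash
python3 -c "
from h import *
state();turn()
p=get_image('side');W=cloud(p);X,Y,Z=W[...,0],W[...,1],W[...,2]
m=(X>610)&(X<650)&(abs(Y-51)<20)&(Z>100)&(Z<131);print('bow',m.sum(),np.median(W[m],0),cv2.minAreaRect(W[m][:,:2].astype(np.float32)))"
```

```text
t 57.13 tcp [629.4  50.7 199.8] x [ 0.965  0.263 -0.001] y [ 0.263 -0.965 -0.   ] z [-0.001 -0.    -1.   ] F [-0.7 -0.5  0.8] w 39.9 g 0.0 q [ 0.06  0.46  1.63 -0.    1.05  1.37]
turn 1.353 M [ 0.05  0.15 -0.02] F [-0.7 -0.5  0.8] tcp [629.4  50.7 199.8] w 39.9 q6 1.37
bow 47 [630.92211477  46.64046591 118.63342817] ((633.953369140625, 48.58461380004883), (18.17635154724121, 8.217888832092285), 22.633081436157227)
```

Call:
servo_tool(deltas=[[[1.3, 0.6, 30], [0, 0, 0]], [[1.3, 0.6, 60], [0, 0, 0]], [[1.3, 0.6, 85], [0, 0, 0]], [[1.3, 0.6, 100.5], [0, 0, 0]], [[1.3, 0.6, 100.5], [0, 0, 0]]])

```text
t: 57.6
ee_pos: [628.6, 50.3, 96.0]
orientation: [-3.113, -0.418, 0.01]
ft_force: [0.6, -0.2, -0.6]
width: 39.6
grasp_force: 0.0
```

Call:
servo_tool(deltas=[[[0, 0, 0], [0, 0, 0]], [[0, 0, 0], [0, 0, 0]], [[0, 0, 0], [0, 0, 0]], [[0, 0, 0], [0, 0, 0]], [[0, 0, 0], [0, 0, 0]]], grip=1)

```text
t: 58.02
ee_pos: [632.2, 50.6, 100.8]
orientation: [3.113, 0.422, 0.003]
ft_force: [0.8, -0.9, 0.4]
width: 9.6
grasp_force: 0.0
```

Call:
servo_tool(deltas=[[[0, 0, 0], [0, 0, 0]], [[0, 0, 0], [0, 0, 0]]])

```text
t: 58.18
ee_pos: [632.0, 50.9, 100.6]
orientation: [-3.113, -0.422, -0.002]
ft_force: [-1.5, 2.8, 6.5]
width: 7.6
grasp_force: 30.0
```

Call:
servo_tool(deltas=[[[0, 0, 0], [0, 0, -0.08]], [[0, 0, 0], [0, 0, -0.16]], [[0, 0, 0], [0, 0, -0.24]], [[0, 0, 0], [0, 0, -0.32]], [[0, 0, 0], [0, 0, -0.32]]])

```text
t: 58.6
ee_pos: [632.4, 50.6, 100.6]
orientation: [3.004, 0.919, 0.003]
ft_force: [0.0, 1.3, 6.2]
width: 7.6
grasp_force: 30.0
```

```bash
python3 -c "
from h import *
state();turn()"
```

```text
t 58.6 tcp [632.4  50.6 100.6] x [0.829 0.56  0.002] y [ 0.56  -0.829  0.001] z [ 0.002  0.    -1.   ] F [0.  1.3 6.2] w 7.6 g 30.0 q [0.06 0.59 1.68 0.   0.87 1.04]
turn 1.025 M [0.21 0.17 0.07] F [0.  1.3 6.2] tcp [632.4  50.6 100.6] w 7.6 q6 1.04
```

Call:
servo_tool(deltas=[[[0, 0, 0], [0, 0, -0.1]], [[0, 0, 0], [0, 0, -0.2]], [[0, 0, 0], [0, 0, -0.3]], [[0, 0, 0], [0, 0, -0.4]], [[0, 0, 0], [0, 0, -0.5]]])

```text
t: 59.02
ee_pos: [632.4, 50.9, 100.6]
orientation: [2.682, 1.634, 0.003]
ft_force: [0.1, 3.3, 5.3]
width: 8.0
grasp_force: 30.0
```

Call:
servo_tool(deltas=[[[0, 0, 0], [0, 0, -0.1]], [[0, 0, 0], [0, 0, -0.2]], [[0, 0, 0], [0, 0, -0.3]], [[0, 0, 0], [0, 0, -0.4]], [[0, 0, 0], [0, 0, -0.5]]])

```text
t: 59.43
ee_pos: [632.4, 51.2, 100.6]
orientation: [2.195, 2.247, 0.003]
ft_force: [-0.5, 3.4, 5.6]
width: 8.0
grasp_force: 30.0
```

Call:
servo_tool(deltas=[[[0, 0, 0], [0, 0, -0.03]], [[0, 0, 0], [0, 0, -0.06]], [[0, 0, 0], [0, 0, -0.06]]])

```text
t: 59.68
ee_pos: [632.3, 51.2, 100.6]
orientation: [2.13, 2.308, 0.003]
ft_force: [0.2, 3.1, 6.7]
width: 8.2
grasp_force: 30.0
```

```bash
python3 -c "
from h import *
turn()"
```

```text
turn -0.032 M [ 0.67  0.11 -0.  ] F [0.2 3.1 6.7] tcp [632.3  51.2 100.6] w 8.2 q6 -0.02
```

Call:
servo_tool(deltas=[[[0, 0, 0], [0, 0, -0.03]], [[0, 0, 0], [0, 0, -0.06]], [[0, 0, 0], [0, 0, -0.06]]])

```text
t: 59.93
ee_pos: [632.0, 51.1, 100.6]
orientation: [2.06, 2.371, 0.002]
ft_force: [-1.4, 3.2, 6.7]
width: 8.0
grasp_force: 30.0
```

```bash
python3 -c "
from h import *
turn()"
```

```text
turn -0.092 M [ 0.59  0.3  -0.03] F [-1.4  3.2  6.7] tcp [632.   51.1 100.6] w 8.0 q6 -0.08
```

Call:
servo_tool(deltas=[[[0, 0, 0], [0, 0, -0.03]], [[0, 0, 0], [0, 0, -0.05]], [[0, 0, 0], [0, 0, -0.05]]])

```text
t: 60.18
ee_pos: [631.9, 51.1, 100.6]
orientation: [2.002, 2.421, 0.002]
ft_force: [-2.3, 2.8, 6.7]
width: 7.7
grasp_force: 30.0
```

```bash
python3 -c "
from h import *
turn()"
```

```text
turn -0.14 M [ 0.6   0.39 -0.34] F [-2.3  2.8  6.7] tcp [631.9  51.1 100.6] w 7.7 q6 -0.13
```

Call:
servo_tool(deltas=[[[0, 0, 0], [0, 0, -0.03]], [[0, 0, 0], [0, 0, -0.04]], [[0, 0, 0], [0, 0, -0.04]]])

```text
t: 60.43
ee_pos: [632.0, 51.1, 100.6]
orientation: [1.954, 2.46, 0.003]
ft_force: [-1.3, 2.4, 6.9]
width: 8.3
grasp_force: 30.0
```

```bash
python3 -c "
from h import *
turn()"
```

```text
turn -0.18 M [ 0.61  0.38 -0.55] F [-1.3  2.4  6.9] tcp [632.   51.1 100.6] w 8.3 q6 -0.17
```

Locked against the zero stop. I relax the torque, pull the key out and carry it back to the middle slot.

Call:
servo_tool(deltas=[[[0, 0, 0], [0, 0, 0.08]], [[0, 0, 0], [0, 0, 0.15]], [[0, 0, 0], [0, 0, 0.15]]])

```text
t: 60.68
ee_pos: [632.0, 50.8, 100.6]
orientation: [2.136, 2.303, 0.002]
ft_force: [-1.2, 1.8, 5.8]
width: 8.3
grasp_force: 30.0
```

```bash
python3 -c "
from h import *
turn()"
```

```text
turn -0.027 M [ 0.28  0.29 -0.02] F [-1.2  1.8  5.8] tcp [632.   50.8 100.6] w 8.3 q6 -0.01
```

Call:
servo_tool(deltas=[[[0, 0, -10], [0, 0, 0]], [[0, 0, -22], [0, 0, 0]], [[0, 0, -34], [0, 0, 0]], [[0, 0, -50], [0, 0, 0]], [[0, 0, -75], [0, 0, 0.0785]]])

```text
t: 61.1
ee_pos: [630.2, 50.3, 174.7]
orientation: [-2.219, -2.221, 0.004]
ft_force: [-0.4, -0.6, -0.3]
width: 7.7
grasp_force: 30.0
```

Call:
servo_tool(deltas=[[[-40, 1, 0], [0, 0, 0]], [[-80, 2, 0], [0, 0, 0]], [[-120, 3, 0], [0, 0, 0]], [[-160, 4, 0], [0, 0, 0]], [[-200, 6, 0], [0, 0, 0]]])

```text
t: 61.52
ee_pos: [637.4, -151.3, 176.2]
orientation: [2.22, 2.222, 0.0]
ft_force: [0.3, -0.3, -0.9]
width: 7.9
grasp_force: 30.0
```

Call:
servo_tool(deltas=[[[-40, 0, 0], [0, 0, 0.04]], [[-80, 0, 0], [0, 0, 0.087]], [[-90, 0, 10], [0, 0, 0.087]], [[-90, 0, 30], [0, 0, 0.087]], [[-90, 0, 30], [0, 0, 0.087]]])

```text
t: 61.93
ee_pos: [635.4, -239.9, 142.1]
orientation: [-2.314, -2.119, 0.003]
ft_force: [-0.5, 0.7, -1.1]
width: 7.9
grasp_force: 30.0
```

Call:
servo_tool(deltas=[[[0, 0, 0], [0, 0, 0]], [[0, 0, 0], [0, 0, 0]], [[0, 0, 0], [0, 0, 0]]])

```text
t: 62.18
ee_pos: [638.4, -238.8, 145.9]
orientation: [2.313, 2.124, 0.001]
ft_force: [-0.0, 0.6, -1.5]
width: 7.4
grasp_force: 30.0
```

```bash
python3 -c "
from h import *
state()
p=get_image('side');cv2.imwrite('pics/e1.png',cv2.resize(p['frame'][110:280,200:400],None,fx=4,fy=3.5,interpolation=cv2.INTER_CUBIC))"
```

```text
t 62.18 tcp [ 638.4 -238.8  145.9] x [ 0.085  0.996 -0.   ] y [ 0.996 -0.085  0.001] z [ 0.001 -0.001 -1.   ] F [-0.   0.6 -1.5] w 7.4 g 30.0 q [-0.38  0.59  1.55  0.    1.   -0.29]
```

View pics/e1.png

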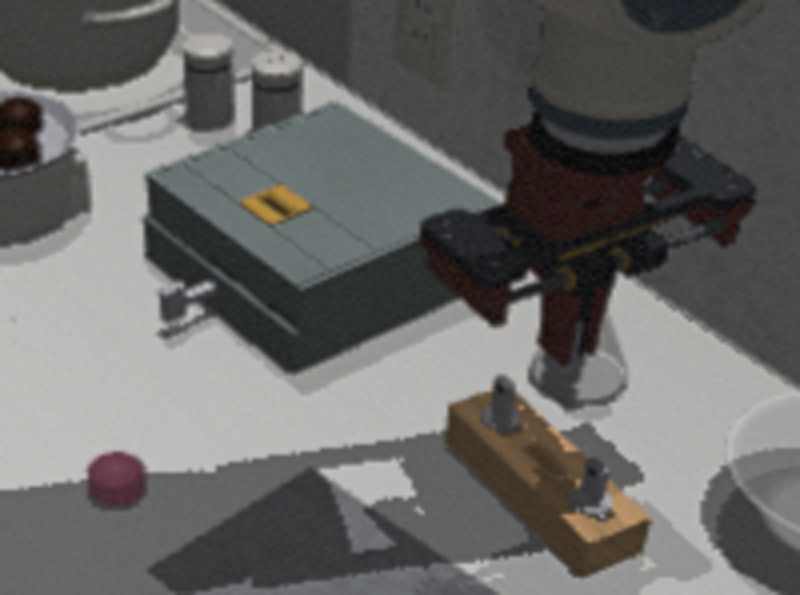

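The drawer is shut and the brass slot is straight (crop px 278,204). The key hangs over the empty middle slot. Inserting it slowly.

Call:
servo_tool(deltas=[[[0, -0.3, 25], [0, 0, 0]], [[0, -0.3, 45], [0, 0, 0]], [[0, -0.3, 55], [0, 0, 0]], [[0, -0.3, 55], [0, 0, 0]], [[0, -0.3, 55], [0, 0, 0]]])

```text
t: 62.65
ee_pos: [637.5, -239.1, 89.8]
orientation: [-2.315, -2.124, 0.0]
ft_force: [0.0, 0.7, -0.6]
width: 7.8
grasp_force: 30.0
```

Call:
servo_tool(deltas=[[[0, 0, 3], [0, 0, 0]], [[0, 0, 6], [0, 0, 0]], [[0, 0, 9], [0, 0, 0]], [[0, 0, 12], [0, 0, 0]], [[0, 0, 15], [0, 0, 0]]])

```text
t: 63.07
ee_pos: [637.6, -239.3, 74.7]
orientation: [2.315, 2.123, 0.001]
ft_force: [0.7, 2.5, 0.2]
width: 7.7
grasp_force: 30.0
```

Call:
servo_tool(deltas=[[[0, 0, 2], [0, 0, 0]], [[0, 0, 4], [0, 0, 0]], [[0, 0, 4], [0, 0, 0]]])

```text
t: 63.32
ee_pos: [637.1, -239.3, 69.9]
orientation: [-2.315, -2.123, 0.0]
ft_force: [0.4, 1.7, -1.7]
width: 7.7
grasp_force: 30.0
```

Call:
servo_tool(deltas=[[[0.5, 0, 6], [0, 0, 0]], [[0.5, 0, 12], [0, 0, 0]], [[0.5, 0, 17], [0, 0, 0]], [[0.5, 0, 21], [0, 0, 0]], [[0.5, 0, 21], [0, 0, 0]]])

```text
t: 63.73
ee_pos: [637.0, -239.0, 48.8]
orientation: [-2.315, -2.123, 0.001]
ft_force: [-0.4, -0.5, -0.8]
width: 7.6
grasp_force: 30.0
```

Call:
servo_tool(deltas=[[[0, 0, 0.5], [0, 0, 0]], [[0, 0, 0.5], [0, 0, 0]]])

```text
t: 63.9
ee_pos: [637.3, -239.0, 48.7]
orientation: [-2.315, -2.123, 0.0]
ft_force: [0.3, 0.1, -0.5]
width: 7.7
grasp_force: 30.0
```

Call:
servo_tool(deltas=[[[0, 0, 0], [0, 0, 0]], [[0, 0, 0], [0, 0, 0]], [[0, 0, 0], [0, 0, 0]], [[0, 0, 0], [0, 0, 0]], [[0, 0, 0], [0, 0, 0]]], grip=-0.1)

```text
t: 64.32
ee_pos: [637.5, -239.0, 49.2]
orientation: [2.315, 2.123, 0.0]
ft_force: [-0.2, -0.3, 0.0]
width: 37.5
grasp_force: 0.0
```

Call:
servo_tool(deltas=[[[0, 0, -20], [0, 0, 0]], [[0, 0, -50], [0, 0, 0]], [[0, 0, -85], [0, 0, 0]], [[0, -20, -120], [0, 0, 0]], [[0, -60, -150], [0, 0, 0]]])

```text
t: 64.73
ee_pos: [587.1, -235.0, 197.3]
orientation: [2.311, 2.121, 0.004]
ft_force: [0.6, -1.2, 1.1]
width: 48.1
grasp_force: 0.0
```

Call:
servo_tool(deltas=[[[0, -40, -20], [0, 0, 0]], [[0, -80, -40], [0, 0, 0]], [[0, -120, -50], [0, 0, 0]], [[20, -150, -50], [0, 0, 0]], [[60, -150, -50], [0, 0, 0]]])

```text
t: 65.15
ee_pos: [434.7, -162.9, 244.7]
orientation: [-2.321, -2.117, 0.003]
ft_force: [0.9, 0.9, -1.2]
width: 48.3
grasp_force: 0.0
```

Call:
servo_tool(deltas=[[[40, 0, 0], [0, 0, 0]], [[80, 0, 0], [0, 0, 0]], [[120, 0, 0], [0, 0, 0]], [[120, 0, 0], [0, 0, 0]], [[120, 0, 0], [0, 0, 0]]])

```text
t: 65.57
ee_pos: [450.5, -40.3, 244.4]
orientation: [2.31, 2.128, 0.0]
ft_force: [0.7, -0.5, 0.2]
width: 48.5
grasp_force: 0.0
```

```bash
python3 -c "
from h import *
state();rimfit()
p=get_image('side');save(p,'f1.png')
W=cloud(p);X,Y,Z=W[...,0],W[...,1],W[...,2]
m=(Z>50)&(Z<90)&(X>600)&(X<670)&(Y>-310)&(Y<-160);k,l=cv2.connectedComponents(m.astype(np.uint8))
for i in range(1,k):
    if(l==i).sum()>8:print('bow',(l==i).sum(),np.round(np.median(W[l==i],0),1),Z[l==i].max())
m=(X>510)&(X<560)&(abs(Y-46)<14)&(Z>40)&(Z<54);print('paddle',np.median(W[m],0))
"
```

```text
t 65.57 tcp [450.5 -40.3 244.4] x [ 0.082  0.997 -0.   ] y [ 0.997 -0.082  0.001] z [ 0.001 -0.    -1.   ] F [ 0.7 -0.5  0.2] w 48.5 g 0.0 q [-0.12  0.14  1.98 -0.    1.03 -0.03]
top 175 rimz p90,p50 [85.3 81.6] ((518.4906005859375, 273.130859375), 64.85604858398438)
side 106 rimz p90,p50 [83.9 80.2] ((520.6465454101562, 270.316650390625), 67.58489227294922)
bow 56 [ 639.6 -193.2   68. ] 81.38469628921939
bow 59 [ 635.3 -242.5   67.2] 80.67039630880618
bow 63 [ 631.9 -285.6   67. ] 80.6593777661825
paddle [539.85371045  42.48625806  47.47992145]
```

View pics/f1.png

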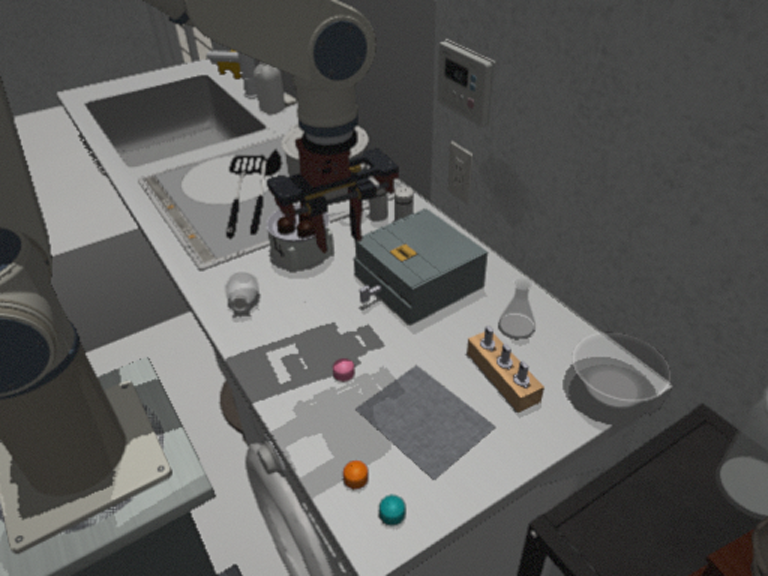

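All three keys stand in the stand (px 488–522, 337–373), the mat is clear, the drawer is shut, and the pan still holds three pieces at the same height. Handing in.

```bash
python3 -c "
from h import *
print(close_job())"
```

```text
the job is handed in; nothing more can be done
None
```

I handed the job in at about 66 s: three chocolates are on the scale at about 17.1 mm travel by depth measurement (window 11–18.5 mm; I couldn't read the pointer itself), the other two are locked in the drawer, and all three keys are back in the stand.

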